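# Clear the reagent bottles: keep what is filled, recycle the empties

### The job

Clear the sealed reagent bottles off the bench: lift each one and judge by its weight whether anything is inside. Set every bottle that still holds something upright in the low spill tray; put the empty aluminium bottles in the solid steel bin and the empty plastic ones in the slatted crate. Lower them in, never drop them, and leave the beaker and the other things on the bench where they are.

Things in the scene. Friction and masses are not known exactly. Their poses are not given: they have to be found in the camera images.
- flask_a: Round aluminium reagent bottle, black screw cap, sealed, opaque: body 60 mm dia. up to 100 mm, neck 28 mm above the shoulder, cap 32 mm dia. from 122 to 150 mm above the underside. 60 to 100 g empty, 240 to 630 g if it holds anything; looks the same either way. Origin: centre of the underside, z up through the cap. One of up to four alike; may be absent (None).
- flask_b: Round aluminium reagent bottle, black screw cap, sealed, opaque: body 60 mm dia. up to 100 mm, neck 28 mm above the shoulder, cap 32 mm dia. from 122 to 150 mm above the underside. 60 to 100 g empty, 240 to 630 g if it holds anything; looks the same either way. Origin: centre of the underside, z up through the cap. One of up to four alike; may be absent (None).
- flask_c: Round aluminium reagent bottle, black screw cap, sealed, opaque: body 60 mm dia. up to 100 mm, neck 28 mm above the shoulder, cap 32 mm dia. from 122 to 150 mm above the underside. 60 to 100 g empty, 240 to 630 g if it holds anything; looks the same either way. Origin: centre of the underside, z up through the cap. One of up to four alike; may be absent (None).
- flask_d: Round aluminium reagent bottle, black screw cap, sealed, opaque: body 60 mm dia. up to 100 mm, neck 28 mm above the shoulder, cap 32 mm dia. from 122 to 150 mm above the underside. 60 to 100 g empty, 240 to 630 g if it holds anything; looks the same either way. Origin: centre of the underside, z up through the cap. One of up to four alike; may be absent (None).
- square_a: Square white plastic reagent bottle, sealed, opaque: body 56 x 56 mm up to 100 mm, screw cap 42 mm dia. (44 at its lower edge) from 110 to 136 mm above the underside. 45 to 80 g empty, 240 to 630 g if it holds anything; looks the same either way. Origin: centre of the underside, z up through the cap, x and y square to its sides. One of up to four; may be absent (None).
- square_b: Square white plastic reagent bottle, sealed, opaque: body 56 x 56 mm up to 100 mm, screw cap 42 mm dia. (44 at its lower edge) from 110 to 136 mm above the underside. 45 to 80 g empty, 240 to 630 g if it holds anything; looks the same either way. Origin: centre of the underside, z up through the cap, x and y square to its sides. One of up to four; may be absent (None).
- square_c: Square white plastic reagent bottle, sealed, opaque: body 56 x 56 mm up to 100 mm, screw cap 42 mm dia. (44 at its lower edge) from 110 to 136 mm above the underside. 45 to 80 g empty, 240 to 630 g if it holds anything; looks the same either way. Origin: centre of the underside, z up through the cap, x and y square to its sides. One of up to four; may be absent (None).
- square_d: Square white plastic reagent bottle, sealed, opaque: body 56 x 56 mm up to 100 mm, screw cap 42 mm dia. (44 at its lower edge) from 110 to 136 mm above the underside. 45 to 80 g empty, 240 to 630 g if it holds anything; looks the same either way. Origin: centre of the underside, z up through the cap, x and y square to its sides. One of up to four; may be absent (None).
- spill_tray: Low-walled, open white plastic spill tray with solid walls 60 mm high, 4 mm thick, a narrow outer lip and a ribbed floor 4 mm thick, fixed to the bench, outer 165 (its x) x 205 mm (its y). Origin: centre of the underside, z up. Holds four bottles in two rows of two. Tray, bin and crate swap places from start to start.
- steel_bin: Open steel bin with solid sheet walls 90 mm high and a drop handle at each end, 3 mm thick, floor 3 mm thick, fixed to the bench, outer 165 (its x) x 205 mm (its y). Origin: centre of the underside, z up. The metal recycling. Tray, bin and crate swap places from start to start.
- slat_crate: Open grey plastic crate with slatted walls 80 mm high, 5 mm thick, stacking posts 95 mm high at the corners, floor 5 mm thick, fixed to the bench, outer 165 (its x) x 205 mm (its y). Origin: centre of the underside, z up. The plastic recycling. Tray, bin and crate swap places from start to start.
- beaker: Glass beaker, 68 mm diameter, 95 mm high, standing among the bottles; bystander. Origin: centre of the underside.
- wash_bottle: White wash bottle, 62 mm diameter, 195 mm high with its bent spout; bystander. Origin: centre of the underside.
- mortar: White ceramic mortar, 104 mm diameter, 55 mm high, pestle in it; bystander. Origin: centre of the underside.

How it is judged:
At the end, for the whole second after the job is handed in: Filled bottles stand in the spill tray, upright within 7 degrees; empty aluminium ones are in the steel bin and empty plastic ones in the slatted crate, standing or lying, below 60 mm; all at rest. The load on tray or bin tells filled (over 1.6 N) from empty (((x of flask_a in the frame of spill_tray between -0.062 and 0.062 m and y of flask_a in the frame of spill_tray between -0.082 and 0.082 m and z of flask_a in the frame of spill_tray below 0.02 m and linear speed of flask_a below 0.05 m/s and angle between flask_a's own z axis and vertical below 0.12 rad and contact force between flask_a and spill_tray above 1.6 N) or (x of flask_a in the frame of steel_bin between -0.082 and 0.082 m and y of flask_a in the frame of steel_bin between -0.102 and 0.102 m and z of flask_a in the frame of steel_bin below 0.06 m and linear speed of flask_a below 0.05 m/s and contact force between flask_a and steel_bin below 1.6 N)) and ((x of flask_b in the frame of spill_tray between -0.062 and 0.062 m and y of flask_b in the frame of spill_tray between -0.082 and 0.082 m and z of flask_b in the frame of spill_tray below 0.02 m and linear speed of flask_b below 0.05 m/s and angle between flask_b's own z axis and vertical below 0.12 rad and contact force between flask_b and spill_tray above 1.6 N) or (x of flask_b in the frame of steel_bin between -0.082 and 0.082 m and y of flask_b in the frame of steel_bin between -0.102 and 0.102 m and z of flask_b in the frame of steel_bin below 0.06 m and linear speed of flask_b below 0.05 m/s and contact force between flask_b and steel_bin below 1.6 N)) and ((x of flask_c in the frame of spill_tray between -0.062 and 0.062 m and y of flask_c in the frame of spill_tray between -0.082 and 0.082 m and z of flask_c in the frame of spill_tray below 0.02 m and linear speed of flask_c below 0.05 m/s and angle between flask_c's own z axis and vertical below 0.12 rad and contact force between flask_c and spill_tray above 1.6 N) or (x of flask_c in the frame of steel_bin between -0.082 and 0.082 m and y of flask_c in the frame of steel_bin between -0.102 and 0.102 m and z of flask_c in the frame of steel_bin below 0.06 m and linear speed of flask_c below 0.05 m/s and contact force between flask_c and steel_bin below 1.6 N)) and ((x of flask_d in the frame of spill_tray between -0.062 and 0.062 m and y of flask_d in the frame of spill_tray between -0.082 and 0.082 m and z of flask_d in the frame of spill_tray below 0.02 m and linear speed of flask_d below 0.05 m/s and angle between flask_d's own z axis and vertical below 0.12 rad and contact force between flask_d and spill_tray above 1.6 N) or (x of flask_d in the frame of steel_bin between -0.082 and 0.082 m and y of flask_d in the frame of steel_bin between -0.102 and 0.102 m and z of flask_d in the frame of steel_bin below 0.06 m and linear speed of flask_d below 0.05 m/s and contact force between flask_d and steel_bin below 1.6 N)) and ((x of square_a in the frame of spill_tray between -0.062 and 0.062 m and y of square_a in the frame of spill_tray between -0.082 and 0.082 m and z of square_a in the frame of spill_tray below 0.02 m and linear speed of square_a below 0.05 m/s and angle between square_a's own z axis and vertical below 0.12 rad and contact force between square_a and spill_tray above 1.6 N) or (x of square_a in the frame of slat_crate between -0.082 and 0.082 m and y of square_a in the frame of slat_crate between -0.102 and 0.102 m and z of square_a in the frame of slat_crate below 0.06 m and linear speed of square_a below 0.05 m/s and contact force between square_a and slat_crate below 1.6 N)) and ((x of square_b in the frame of spill_tray between -0.062 and 0.062 m and y of square_b in the frame of spill_tray between -0.082 and 0.082 m and z of square_b in the frame of spill_tray below 0.02 m and linear speed of square_b below 0.05 m/s and angle between square_b's own z axis and vertical below 0.12 rad and contact force between square_b and spill_tray above 1.6 N) or (x of square_b in the frame of slat_crate between -0.082 and 0.082 m and y of square_b in the frame of slat_crate between -0.102 and 0.102 m and z of square_b in the frame of slat_crate below 0.06 m and linear speed of square_b below 0.05 m/s and contact force between square_b and slat_crate below 1.6 N)) and ((x of square_c in the frame of spill_tray between -0.062 and 0.062 m and y of square_c in the frame of spill_tray between -0.082 and 0.082 m and z of square_c in the frame of spill_tray below 0.02 m and linear speed of square_c below 0.05 m/s and angle between square_c's own z axis and vertical below 0.12 rad and contact force between square_c and spill_tray above 1.6 N) or (x of square_c in the frame of slat_crate between -0.082 and 0.082 m and y of square_c in the frame of slat_crate between -0.102 and 0.102 m and z of square_c in the frame of slat_crate below 0.06 m and linear speed of square_c below 0.05 m/s and contact force between square_c and slat_crate below 1.6 N)) and ((x of square_d in the frame of spill_tray between -0.062 and 0.062 m and y of square_d in the frame of spill_tray between -0.082 and 0.082 m and z of square_d in the frame of spill_tray below 0.02 m and linear speed of square_d below 0.05 m/s and angle between square_d's own z axis and vertical below 0.12 rad and contact force between square_d and spill_tray above 1.6 N) or (x of square_d in the frame of slat_crate between -0.082 and 0.082 m and y of square_d in the frame of slat_crate between -0.102 and 0.102 m and z of square_d in the frame of slat_crate below 0.06 m and linear speed of square_d below 0.05 m/s and contact force between square_d and slat_crate below 1.6 N))); the robot touches nothing.
It fails at once if a bystander (beaker, wash bottle or mortar) is moved more than 6 cm or tipped over (distance of any of beaker, wash_bottle, mortar from where it was at the start of the episode above 0.06 m or angle between any of beaker, wash_bottle, mortar's own z axis and vertical above 0.6 rad).
It fails at once if a bottle is dropped or thrown (moving faster than 0.6 m/s, underside more than 45 mm above the bench, no finger on it) ((linear speed of flask_a above 0.6 m/s and height (world z) of flask_a above 0.045 m and contact force between flask_a and the fingers below 0.01 N) or (linear speed of flask_b above 0.6 m/s and height (world z) of flask_b above 0.045 m and contact force between flask_b and the fingers below 0.01 N) or (linear speed of flask_c above 0.6 m/s and height (world z) of flask_c above 0.045 m and contact force between flask_c and the fingers below 0.01 N) or (linear speed of flask_d above 0.6 m/s and height (world z) of flask_d above 0.045 m and contact force between flask_d and the fingers below 0.01 N) or (linear speed of square_a above 0.6 m/s and height (world z) of square_a above 0.045 m and contact force between square_a and the fingers below 0.01 N) or (linear speed of square_b above 0.6 m/s and height (world z) of square_b above 0.045 m and contact force between square_b and the fingers below 0.01 N) or (linear speed of square_c above 0.6 m/s and height (world z) of square_c above 0.045 m and contact force between square_c and the fingers below 0.01 N) or (linear speed of square_d above 0.6 m/s and height (world z) of square_d above 0.045 m and contact force between square_d and the fingers below 0.01 N)).
Of flask_a, flask_b, flask_c, flask_d, square_a, square_b, square_c, square_d only 6 to 8 are there at a start; the rules pass over those that are not, and their reading is None.
At some moment in a run one of flask_a, flask_b, flask_c, flask_d, square_a, square_b, square_c, square_d may be knocked a few centimetres aside while the robot is not near it.
It also fails if it takes over 210 s, if anything falls off the work surface, if the arm or the gripper's body presses on something with over 40 N, if the wrist force passes 120 N, or if a joint passes its speed limit or range.

### The arm

A 6-joint arm with a two-finger parallel gripper is mounted at the origin on the work surface. World frame = base frame: x ahead of the robot, y to its left, z up, the work surface at z = 0. Lengths are in m, angles in rad, forces in N, time in s.
With the tool pointing down it reaches from about 0.35 to 0.925 m from the base axis. Payload 6.4 kg.
Tool frame: the origin (TCP) lies on the mounting face of the last link; the fingertips stand 199 mm ahead of it and the grasp point (between the pads) lies 180 mm ahead of it; z points along the fingers, y is the line along which they close (so a half turn about z gives the same grasp; the last joint's range is limited). The gripper opens to 94 mm and grips with 3 to 60 N. Pads are 16 mm wide; open, the fingers measure 119 mm over their backs; the gripper's body (75 mm by 177 mm) begins 78 mm behind the grasp point.
Start: joints at [0.988, 0.245, 1.558, -0, 1.339, -0.174], TCP at [0.258, 0.596, 0.405] pointing down, gripper open.
Joint ranges: [-3.13, 3.13], [-1.02, 2.26], [0.13, 2.54], [-0.95, 4.09], [0.21, 2.88], [-2.74, 2.74]. Speed limits (rad/s): [2.57, 2.57, 3.14, 3.14, 3.14, 3.14].

### API

Orientations are given as [roll, pitch, yaw] about the fixed x, y, z axes, in that order (R = Rz(yaw) Ry(pitch) Rx(roll)).
In Python, from station import ctrl, vision gives the robot as it stands.
- The arm moves only by the tool apply_moves, never from a script. Its arguments are lists of equal length, an entry for each row: "linear": the shift along the world's x, y, z in cm, a list of three; "delta_rot": the turn, a rotation vector about the world's x, y, z in rad, a list of three; "jaw": the closure in counts, from 0 (fully open) to 255 (shut). A call has 1 to 8 rows; each row shifts and turns the commanded pose from where the row before left it; what a row does not reach is not made up. A row lasts 1/12 s, in which the tool goes at most 41.7 mm and 7.16 degrees, less where a joint would pass 70% of its speed; a pose out of reach is approached as far as the arm can. A call is refused whole if a number of a shift passes 4.17 or a number of a turn 0.125, either way. A call with a gripper value outside its range is refused whole. The fingers move at their own pace and stop on an object; "newtons" is the grip in N (left out, the last holds). Time passes only in rows, so rows that do not move let the fingers close. It gives the time, the measured TCP pose, the force, the opening and the grip force at its end, in the units of the state.
- ctrl.sense(): the state, without advancing time (a new reading comes with each control period).
- vision.get_image(name): name is "side" or "top" or "wrist"; returns a dict with "pixels" (480x640x3 uint8, red, green, blue), "fx", "fy", "cx", "cy" (pixels), "origin" and "rotation" of the camera in the world; the wrist camera has in their place "mount" (4x4, takes a point from camera to tool coordinates, whose origin is the TCP and whose axes are the flange's). Camera axes: x right, y down, z forward; pixel columns grow to the right and rows downward; lengths in m; the calibration is good to about 2 mm. A picture is of the moment at which its call begins: read the wrist's pose just before it. There is no depth.
- ctrl.sign_off(): hands the job in; it is judged then, once.
The state is a dict: "time": time; "joints": joint angles; "qd": joint speeds; "joint_efforts": joint torques, N m; "tcp_pos": TCP position; "ee_rot": TCP orientation; "contact_force": force on the tool from outside, world axes, zero at the start; "ft_torque": the same for the moment, N m; "finger_gap": finger opening in m; "grasp_force": force on a finger pad.
Only numpy, scipy, OpenCV 4.12 (cv2) and the standard library are available. Lean on these libraries where they do the work, as an engineer would, in place of code of your own. Each camera call takes 0.05 s, during which the arm holds its last target. There are 200 camera calls.

## Working session

There is one attempt and no reset: what is moved stays moved. The work goes in short steps, Python scripts to look and compute and a tool call to move; the robot and the scene stay as the last step left them, time stands still between calls to the robot, and variables do not carry over. Pictures are saved under pics/ and viewed, at most 14 in all, crops included, and the job is handed in when it is done.

Besides the shell and the picture viewer there is one more tool, called after ">>>" as name(argument=value, ...), one argument or row to a line, values as JSON. apply_moves: Moves the arm, as the interface text tells. Its arguments: {"type":"object","properties":{"linear":{"type":"array"},"delta_rot":{"type":"array"},"jaw":{"type":"array"},"newtons":{"type":"number"}},"required":["linear","delta_rot","jaw"]}

```bash
ls; mkdir -p pics; python3 - <<'E'
from station import ctrl, vision
import cv2,numpy as np
print(ctrl.sense())
for n in("side","top"):
    d=vision.get_image(n); cv2.imwrite(f"pics/{n}0.png",d["pixels"][:,:,::-1])
    print(n,{k:np.round(d[k],4).tolist() for k in d if k!="pixels"})
d=vision.get_image("wrist");print(d["mount"],d["fx"])
E
```

```text
pics
{'time': 0.0, 'joints': array([ 9.87882791e-01,  2.45732778e-01,  1.55900145e+00, -2.81802205e-05,
        1.33869866e+00, -1.74107521e-01]), 'qd': array([-0.00073534,  0.00112912, -0.00031357,  0.00089058,  0.00033307,
        0.00136225]), 'joint_efforts': array([ 2.89923264e-04, -4.15817249e+01, -3.14611065e+01,  6.85539935e-02,
        3.31663701e-02, -1.23555856e-04]), 'tcp_pos': array([0.25825438, 0.59623851, 0.40360378]), 'ee_rot': array([-3.13977550e+00, -2.91782674e-04,  2.73279288e+00]), 'contact_force': array([ 0.36686787, -0.27061397, -0.06514402]), 'ft_torque': array([-0.00983441, -0.04391264,  0.08465487]), 'grasp_force': 0.0, 'finger_gap': 0.09398014599330506}
side {'fx': 434.0762, 'fy': 434.0762, 'cx': 317.3077, 'cy': 236.4655, 'origin': [0.4991, 0.7236, 0.779], 'rotation': [-2.3733, 0.008, -3.0115]}
top {'fx': 573.8864, 'fy': 573.8864, 'cx': 314.6326, 'cy': 235.4524, 'origin': [0.3233, 0.0328, 1.3812], 'rotation': [-2.9451, -0.0027, -1.5956]}
[[ 2.26664590e-04 -9.59671903e-01 -2.81122370e-01  8.28516967e-02]
 [ 9.99999938e-01  2.93477370e-04 -1.95563980e-04  4.67003171e-04]
 [ 2.70180311e-04 -2.81122308e-01  9.59671910e-01  1.95808633e-02]
 [ 0.00000000e+00  0.00000000e+00  0.00000000e+00  1.00000000e+00]] 330.8500527774036
```

View pics/top0.png

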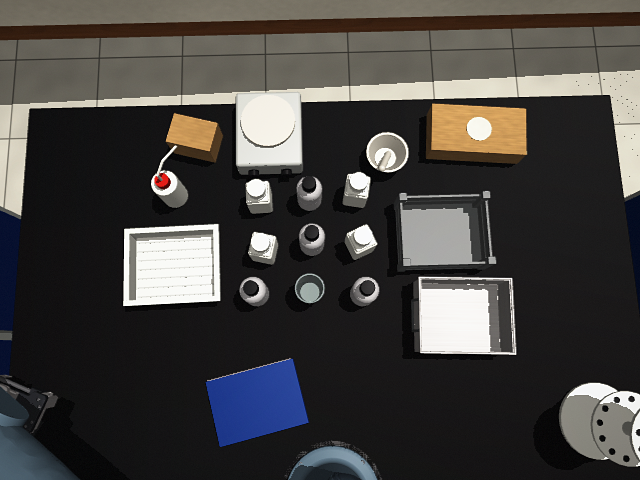

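View pics/side0.png

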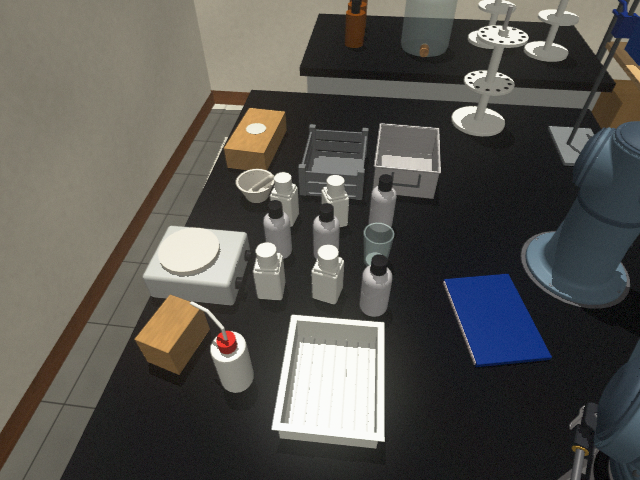

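Top view: four white square bottles near (258,190), (263,243), (357,183) and (361,238), and four flasks near (309,190), (312,235), (252,290) and (366,290). The beaker is at (309,289), the tray at (172,265), the crate at (445,230) and the bin at (465,315). The side view agrees with this.

```bash
cat > h.py <<'E'
import cv2,numpy as np
from scipy.spatial.transform import Rotation as Ro
from station import ctrl,vision
def R(d):
    r=np.array(d["rotation"]); return r if r.shape==(3,3) else Ro.from_euler("xyz",r).as_matrix()
def ray(d,u,v,z):
    w=R(d)@np.array([(u-d["cx"])/d["fx"],(v-d["cy"])/d["fy"],1]); o=np.array(d["origin"])
    return o+w*(z-o[2])/w[2]
def proj(d,p):
    c=R(d).T@(np.array(p)-d["origin"]); return d["fx"]*c[0]/c[2]+d["cx"],d["fy"]*c[1]/c[2]+d["cy"]
def blobs(m,lo,hi):
    n,l,s,c=cv2.connectedComponentsWithStats(m.astype(np.uint8))
    return [(s[i],c[i],(l==i)) for i in range(1,n) if lo<s[i,4]<hi]
E
python3 - <<'E'
from h import *
d=vision.get_image("top");im=d["pixels"]
c=im[150:320,230:400]
cv2.imwrite("pics/z.png",cv2.resize(c[:,:,::-1],None,fx=3.5,fy=3.5,interpolation=cv2.INTER_CUBIC))
for u,v in[(258,190),(320,240)]: print(ray(d,u,v,0.136))
print("scale", np.array(proj(d,(0.6,0,.136)))-proj(d,(0.642,0,.136)))
g=cv2.cvtColor(im,cv2.COLOR_RGB2GRAY)
for n,(x0,y0,x1,y1),z in[("tray",(110,215,230,315),.06),("crate",(385,180,505,280),.08),("bin",(405,270,525,365),.09)]:
    m=np.zeros_like(g);m[y0:y1,x0:x1]=(g[y0:y1,x0:x1]>60)
    for s,cc,k in blobs(m,1500,20000):
        r=cv2.minAreaRect(np.argwhere(k)[:,::-1].astype(np.float32)); b=cv2.boxPoints(r)
        print(n,np.round(b).tolist(),[np.round(ray(d,*p,z)[:2],3).tolist() for p in b])
E
```

```text
[0.67823932 0.14796344 0.136     ]
[0.56051526 0.01171091 0.136     ]
scale [ 0.52965563 18.32627345]
tray [[119.0, 228.0], [219.0, 223.0], [222.0, 301.0], [123.0, 306.0]] [[0.615, 0.482], [0.621, 0.248], [0.438, 0.238], [0.433, 0.465]]
crate [[400.0, 202.0], [483.0, 200.0], [485.0, 264.0], [401.0, 266.0]] [[0.657, -0.178], [0.657, -0.375], [0.507, -0.366], [0.507, -0.174]]
bin [[417.0, 353.0], [418.0, 276.0], [517.0, 277.0], [516.0, 354.0]] [[0.311, -0.196], [0.481, -0.209], [0.473, -0.433], [0.302, -0.414]]
```

View pics/z.png

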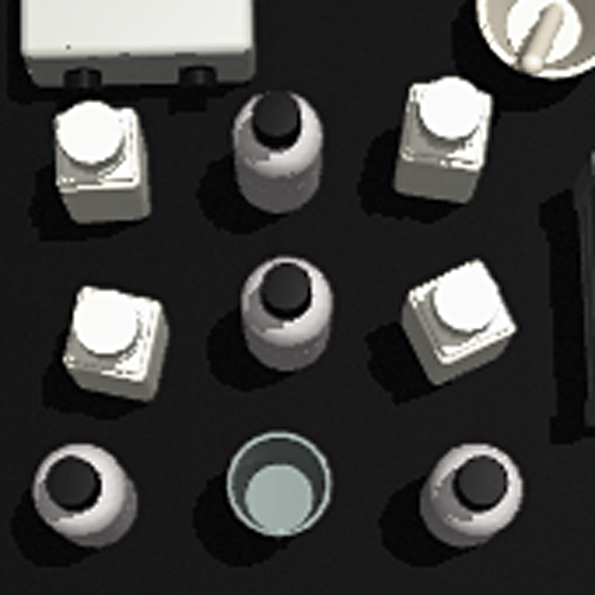

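The crop shows the cap discs of all eight bottles. In zoom px the squares are at (90,130), (107,322), (449,107) and (467,302), and the flasks at (278,117), (287,290), (73,483) and (482,482).

```bash
python3 - <<'E'
from h import *
d=vision.get_image("top");s=vision.get_image("side")
P=dict(S1=(90,131),S2=(107,322),S3=(449,107),S4=(467,302),F1=(278,117),F2=(287,290),F3=(73,483),F4=(482,482))
S=dict(S1=(265,247),S2=(329,250),S3=(284,176),S4=(336,180),F1=(276,207),F2=(326,208),F3=(378,260),F4=(386,179))
for k,(a,b) in P.items():
    z=.136 if k[0]=="S" else .15
    p=ray(d,230+a/3.5,150+b/3.5,z); q=ray(s,*S[k],z)
    print(k,np.round(p[:2],3),"side",np.round(q[:2],3))
for n,c,z in[("crate",[(404,196),(487,195),(491,260),(406,262)],.095),("bin",[(420,279),(512,278),(515,354),(421,353)],.09),("tray",[(125,230),(218,226),(220,300),(125,304)],.06)]:
    q=np.array([ray(d,*p,z)[:2] for p in c]);print(n,np.round(q,3).tolist(),q.mean(0).round(3))
g=cv2.cvtColor(s["pixels"],cv2.COLOR_RGB2GRAY)
for n,c,z in[("tray side rim",[(290,318),(385,318),(385,438),(277,433)],.06),("bin",[(378,126),(438,126),(439,166),(375,163)],.09)]:
    q=np.array([ray(s,*p,z)[:2] for p in c]);print(n,np.round(q,3).tolist(),q.mean(0).round(3))
E
```

```text
S1 [0.684 0.153] side [0.686 0.15 ]
S2 [0.559 0.143] side [0.557 0.143]
S3 [ 0.695 -0.078] side [ 0.69  -0.081]
S4 [ 0.567 -0.085] side [ 0.565 -0.081]
F1 [0.687 0.032] side [0.683 0.045]
F2 [0.574 0.029] side [0.575 0.035]
F3 [0.457 0.163] side [0.46  0.169]
F4 [ 0.451 -0.088] side [ 0.45 -0.08]
crate [[0.667, -0.186], [0.665, -0.379], [0.513, -0.375], [0.513, -0.182]] [ 0.59  -0.281]
bin [[0.474, -0.213], [0.471, -0.421], [0.303, -0.412], [0.31, -0.205]] [ 0.39  -0.313]
tray [[0.61, 0.468], [0.614, 0.25], [0.44, 0.244], [0.437, 0.461]] [0.525 0.356]
tray side rim [[0.619, 0.261], [0.436, 0.238], [0.431, 0.464], [0.602, 0.478]] [0.522 0.36 ]
bin [[0.473, -0.402], [0.3, -0.423], [0.309, -0.228], [0.475, -0.221]] [ 0.389 -0.319]
```

>>> apply_moves(
  linear=[
    [1.66,-3.61,0],
    [1.66,-3.61,0],
    [1.66,-3.61,0],
    [1.66,-3.61,0],
    [1.66,-3.61,0],
    [1.66,-3.61,0],
  ],
  delta_rot=[
    [0,0,0.034],
    [0,0,0.034],
    [0,0,0.034],
    [0,0,0.034],
    [0,0,0.034],
    [0,0,0.034],
  ],
  jaw=[0,0,0,0,0,0],
  newtons=35,
)

```text
time: 0.8
tcp_pos: [0.3582, 0.3781, 0.4047]
ee_rot: [3.141, 0.0, 2.939]
contact_force: [0.1, 0.0, 0.9]
finger_gap: 0.0939
grasp_force: 0.0
```

>>> apply_moves(
  linear=[
    [1.66,-3.61,0],
    [1.66,-3.61,0],
    [1.66,-3.61,0],
    [1.66,-3.61,0],
    [1.66,-3.61,0],
    [1.66,-3.61,0],
    [0,0,0],
    [0,0,0],
  ],
  delta_rot=[
    [0,0,0.034],
    [0,0,0.034],
    [0,0,0.034],
    [0,0,0.034],
    [0,0,0.034],
    [0,0,0.034],
    [0,0,0],
    [0,0,0],
  ],
  jaw=[0,0,0,0,0,0,0,0],
)

```text
time: 1.47
tcp_pos: [0.4582, 0.1618, 0.4047]
ee_rot: [3.141, 0.0, 3.136]
contact_force: [-0.4, -0.0, 0.1]
finger_gap: 0.0941
grasp_force: 0.0
```

>>> apply_moves(
  linear=[
    [0,0.1,-3],
    [0,0,-3],
    [0,0,-2.8],
    [0,0,0],
    [0,0,0],
    [0,0,0],
    [0,0,0],
    [0,0,0],
  ],
  delta_rot=[
    [0,0,0],
    [0,0,0],
    [0,0,0],
    [0,0,0],
    [0,0,0],
    [0,0,0],
    [0,0,0],
    [0,0,0],
  ],
  jaw=[0,0,0,0,255,255,255,255],
)

```text
time: 2.13
tcp_pos: [0.4582, 0.1646, 0.3187]
ee_rot: [3.141, 0.004, 3.141]
contact_force: [-0.5, 0.4, 0.3]
finger_gap: 0.0709
grasp_force: 0.0
```

>>> apply_moves(
  linear=[
    [0,0,0],
    [0,0,0],
    [0,0,0.5],
    [0,0,1.5],
    [0,0,2],
    [0,0,1],
    [0,0,0],
    [0,0,0],
  ],
  delta_rot=[
    [0,0,0],
    [0,0,0],
    [0,0,0],
    [0,0,0],
    [0,0,0],
    [0,0,0],
    [0,0,0],
    [0,0,0],
  ],
  jaw=[255,255,255,255,255,255,255,255],
)

```text
time: 2.8
tcp_pos: [0.4577, 0.1642, 0.3671]
ee_rot: [3.141, 0.001, 3.141]
contact_force: [0.1, 0.9, -1.0]
finger_gap: 0.0177
grasp_force: 0.0
```

>>> apply_moves(
  linear=[
    [0,0,0],
    [0,0,0],
    [0,0,0],
    [0,0,0],
    [0,0,0],
    [0,0,0],
    [0,0,0],
    [0,0,0],
  ],
  delta_rot=[
    [0,0,0],
    [0,0,0],
    [0,0,0],
    [0,0,0],
    [0,0,0],
    [0,0,0],
    [0,0,0],
    [0,0,0],
  ],
  jaw=[90,90,90,90,90,90,90,90],
)

```text
time: 3.47
tcp_pos: [0.4576, 0.1643, 0.3666]
ee_rot: [-3.142, -0.0, 3.141]
contact_force: [0.1, 0.7, -0.8]
finger_gap: 0.0605
grasp_force: 0.0
```

```bash
python3 - <<'E'
from h import *
d=vision.get_image("top");cv2.imwrite("pics/t2.png",d["pixels"][150:330,110:530][:,:,::-1].repeat(1,0))
s=ctrl.sense();print(s["tcp_pos"],s["finger_gap"])
E
```

```text
[0.45758314 0.16426113 0.36665718] 0.0606360115288972
```

View pics/t2.png

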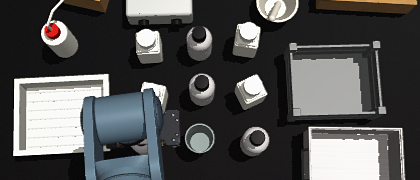

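The arm hides F3 in this view. The other bottles are unchanged, so I'll try again with the jaw already narrowed.

>>> apply_moves(
  linear=[
    [0,0,-2.5],
    [0,0,-2.4],
    [0,0,0],
    [0,0,0],
    [0,0,0],
    [0,0,0],
    [0,0,0],
    [0,0,0],
  ],
  delta_rot=[
    [0,0,0],
    [0,0,0],
    [0,0,0],
    [0,0,0],
    [0,0,0],
    [0,0,0],
    [0,0,0],
    [0,0,0],
  ],
  jaw=[90,90,255,255,255,255,255,255],
)

```text
time: 4.18
tcp_pos: [0.4581, 0.1644, 0.3192]
ee_rot: [3.141, 0.003, 3.141]
contact_force: [-0.2, 0.2, 3.8]
finger_gap: 0.0314
grasp_force: 35.0
```

>>> apply_moves(
  linear=[
    [0,0,0],
    [0,0,0],
    [0,0,0.5],
    [0,0,1.5],
    [0,0,2],
    [0,0,1],
    [0,0,0],
    [0,0,0],
  ],
  delta_rot=[
    [0,0,0],
    [0,0,0],
    [0,0,0],
    [0,0,0],
    [0,0,0],
    [0,0,0],
    [0,0,0],
    [0,0,0],
  ],
  jaw=[255,255,255,255,255,255,255,255],
)

```text
time: 4.85
tcp_pos: [0.4574, 0.1642, 0.3674]
ee_rot: [-3.141, -0.0, 3.141]
contact_force: [-0.6, 0.2, -3.7]
finger_gap: 0.0311
grasp_force: 35.0
```

>>> apply_moves(
  linear=[
    [0,0,2.2],
    [0,0,2.2],
    [0.7,3.6,0],
    [0.7,3.7,0],
    [0.7,3.7,0],
    [0.7,3.6,0],
    [0,0,0],
    [0,0,0],
  ],
  delta_rot=[
    [0,0,0],
    [0,0,0],
    [0,0,0],
    [0,0,0],
    [0,0,0],
    [0,0,0],
    [0,0,0],
    [0,0,0],
  ],
  jaw=[255,255,255,255,255,255,255,255],
)

```text
time: 5.52
tcp_pos: [0.4852, 0.3115, 0.4092]
ee_rot: [-3.14, -0.004, -3.14]
contact_force: [-0.4, 0.1, -3.0]
finger_gap: 0.0316
grasp_force: 35.0
```

>>> apply_moves(
  linear=[
    [0,0,0],
    [0,0,0],
    [0,0,-2.5],
    [0,0,-2.5],
    [0,0,-1.5],
    [0,0,-1.0],
    [0,0,-0.6],
    [0,0,0],
  ],
  delta_rot=[
    [0,0,0],
    [0,0,0],
    [0,0,0],
    [0,0,0],
    [0,0,0],
    [0,0,0],
    [0,0,0],
    [0,0,0],
  ],
  jaw=[255,255,255,255,255,255,255,255],
)

```text
time: 6.18
tcp_pos: [0.4854, 0.3095, 0.3297]
ee_rot: [-3.141, -0.002, 3.14]
contact_force: [0.2, -0.4, -3.8]
finger_gap: 0.0314
grasp_force: 35.0
```

>>> apply_moves(
  linear=[
    [0,0,-0.3],
    [0,0,-0.2],
    [0,0,0],
  ],
  delta_rot=[
    [0,0,0],
    [0,0,0],
    [0,0,0],
  ],
  jaw=[255,255,255],
)

```text
time: 6.43
tcp_pos: [0.4858, 0.3103, 0.3263]
ee_rot: [3.141, 0.001, 3.141]
contact_force: [-0.9, -0.4, -3.3]
finger_gap: 0.031
grasp_force: 35.0
```

>>> apply_moves(
  linear=[
    [0,0,-0.2],
    [0,0,-0.2],
    [0,0,0],
  ],
  delta_rot=[
    [0,0,0],
    [0,0,0],
    [0,0,0],
  ],
  jaw=[255,255,255],
)

```text
time: 6.68
tcp_pos: [0.4861, 0.3106, 0.3237]
ee_rot: [3.141, 0.002, 3.141]
contact_force: [-2.0, -0.9, 4.5]
finger_gap: 0.0312
grasp_force: 35.0
```

>>> apply_moves(
  linear=[
    [0,0,0],
    [0,0,0],
    [0,0,0],
    [0,0,0],
    [0,0,0],
    [0,0,2.5],
    [0,0,3],
    [0,0,3],
  ],
  delta_rot=[
    [0,0,0],
    [0,0,0],
    [0,0,0],
    [0,0,0],
    [0,0,0],
    [0,0,0],
    [0,0,0],
    [0,0,0],
  ],
  jaw=[75,75,75,75,75,75,75,75],
)

```text
time: 7.35
tcp_pos: [0.4853, 0.3101, 0.4067]
ee_rot: [-3.141, -0.002, 3.141]
contact_force: [0.2, -0.2, -0.4]
finger_gap: 0.0668
grasp_force: 0.0
```

>>> apply_moves(
  linear=[
    [1.4,-3.3,0],
    [1.5,-3.4,0],
    [1.5,-3.3,0],
    [1.5,-3.4,0],
    [1.4,-3.4,0],
    [0,0,0],
    [0,0,0],
  ],
  delta_rot=[
    [0,0,0],
    [0,0,0],
    [0,0,0],
    [0,0,0],
    [0,0,0],
    [0,0,0],
    [0,0,0],
  ],
  jaw=[75,75,75,75,75,75,75],
)

```text
time: 7.93
tcp_pos: [0.5591, 0.1408, 0.4065]
ee_rot: [3.141, -0.0, 3.137]
contact_force: [0.0, 0.3, 0.0]
finger_gap: 0.0661
grasp_force: 0.0
```

```bash
cat > chk.py <<'E'
from h import *
import sys
# wrist view check: save picture, project expected points
def wrist(name=None):
    s=ctrl.sense(); w=vision.get_image("wrist")
    T=np.eye(4);T[:3,:3]=Ro.from_euler("xyz",s["ee_rot"]).as_matrix();T[:3,3]=s["tcp_pos"]
    M=T@np.array(w["mount"]); w["origin"]=M[:3,3]; w["rotation"]=M[:3,:3]
    if name: cv2.imwrite(f"pics/{name}.png",w["pixels"][:,:,::-1])
    print(s["time"],s["tcp_pos"].round(4),s["contact_force"].round(1),round(s["finger_gap"],3))
    return w
E
python3 - <<'E'
from chk import *
w=wrist("w1")
for p in [(.559,.143,.136),(.684,.153,.136),(.574,.03,.15),(.687,.035,.15)]: print(proj(w,p))
t=vision.get_image("top")["pixels"]; a=cv2.imread("pics/top0.png")[:,:,::-1]
d=cv2.absdiff(t,a).max(2)
for k,(u,v) in dict(S1=(256,187),S3=(358,180),S4=(363,236),F1=(309,183),F2=(312,233),F4=(367,287),B=(309,289)).items(): print(k,(d[v-18:v+18,u-18:u+18]>40).mean().round(3))
E
```

```text
7.9333 [0.5591 0.1408 0.4065] [0.  0.3 0. ] 0.066
(np.float64(322.25294860152695), np.float64(255.82444449307002))
(np.float64(333.6266470662141), np.float64(387.2011390446643))
(np.float64(175.72262076617523), np.float64(280.56502170964035))
(np.float64(198.00697559036416), np.float64(401.78788797501784))
S1 0.726
S3 0.0
S4 0.0
F1 0.0
F2 0.094
F4 0.0
B 0.0
```

View pics/w1.png

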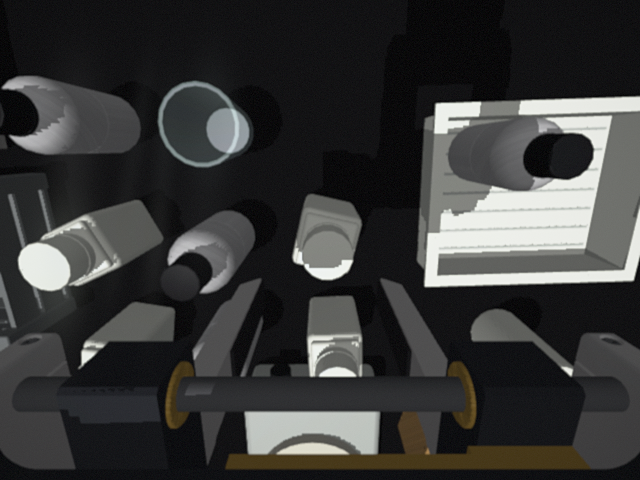

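The wrist view shows S2's cap at (328,252), about where predicted, and the first flask upright in the tray at (500,155).

>>> apply_moves(
  linear=[
    [0,0.3,-3.4],
    [0,0,-3.4],
    [0,0,-3.2],
    [0,0,0],
    [0,0,0],
    [0,0,0],
    [0,0,0],
    [0,0,0],
  ],
  delta_rot=[
    [0,0,0],
    [0,0,0],
    [0,0,0],
    [0,0,0],
    [0,0,0],
    [0,0,0],
    [0,0,0],
    [0,0,0],
  ],
  jaw=[75,75,75,255,255,255,255,255],
)

```text
time: 8.7
tcp_pos: [0.5594, 0.1458, 0.3096]
ee_rot: [3.141, 0.005, 3.141]
contact_force: [-0.2, 2.2, 3.7]
finger_gap: 0.0413
grasp_force: 35.0
```

>>> apply_moves(
  linear=[
    [0,0,0],
    [0,0,0.5],
    [0,0,2],
    [0,0,3],
    [0,0,3],
    [0,0,1],
    [0,0,0],
    [0,0,0],
  ],
  delta_rot=[
    [0,0,0],
    [0,0,0],
    [0,0,0],
    [0,0,0],
    [0,0,0],
    [0,0,0],
    [0,0,0],
    [0,0,0],
  ],
  jaw=[255,255,255,255,255,255,255,255],
)

```text
time: 9.37
tcp_pos: [0.5581, 0.1451, 0.4003]
ee_rot: [-3.141, -0.002, 3.141]
contact_force: [-0.3, 0.5, -6.0]
finger_gap: 0.0415
grasp_force: 35.0
```

>>> apply_moves(
  linear=[
    [0,0,0],
    [0,0,0],
    [0,0,0],
  ],
  delta_rot=[
    [0,0,0],
    [0,0,0],
    [0,0,0],
  ],
  jaw=[255,255,255],
)

```text
time: 9.62
tcp_pos: [0.5582, 0.1452, 0.3994]
ee_rot: [-3.141, -0.004, 3.141]
contact_force: [-0.3, 0.0, -6.2]
finger_gap: 0.0413
grasp_force: 35.0
```

>>> apply_moves(
  linear=[
    [0,3.3,0],
    [0.1,3.3,0],
    [0.1,3.3,0],
    [0.1,3.3,0],
    [0.1,3.3,0],
    [0,0,0],
    [0,0,-2.5],
    [0,0,-2.5],
  ],
  delta_rot=[
    [0,0,0],
    [0,0,0.08],
    [0,0,0.08],
    [0,0,0],
    [0,0,0],
    [0,0,0],
    [0,0,0],
    [0,0,0],
  ],
  jaw=[255,255,255,255,255,255,255,255],
)

```text
time: 10.28
tcp_pos: [0.5629, 0.3111, 0.3521]
ee_rot: [3.141, 0.003, -2.981]
contact_force: [-0.4, -0.4, -7.1]
finger_gap: 0.0417
grasp_force: 35.0
```

>>> apply_moves(
  linear=[
    [0,0,-1.5],
    [0,0,-0.8],
    [0,0,-0.5],
    [0,0,0],
    [0,0,0],
  ],
  delta_rot=[
    [0,0,0],
    [0,0,0],
    [0,0,0],
    [0,0,0],
    [0,0,0],
  ],
  jaw=[255,255,255,255,255],
)

```text
time: 10.7
tcp_pos: [0.563, 0.3103, 0.3245]
ee_rot: [3.141, 0.001, -2.983]
contact_force: [0.9, -0.1, -5.6]
finger_gap: 0.0416
grasp_force: 35.0
```

>>> apply_moves(
  linear=[
    [0,0,-0.4],
    [0,0,-0.3],
    [0,0,0],
    [0,0,0],
  ],
  delta_rot=[
    [0,0,0],
    [0,0,0],
    [0,0,0],
    [0,0,0],
  ],
  jaw=[255,255,255,255],
)

```text
time: 11.03
tcp_pos: [0.5626, 0.3102, 0.3168]
ee_rot: [-3.142, 0.0, -2.982]
contact_force: [-0.3, 0.2, -6.4]
finger_gap: 0.0414
grasp_force: 35.0
```

>>> apply_moves(
  linear=[
    [0,0,-0.2],
    [0,0,-0.1],
    [0,0,0],
  ],
  delta_rot=[
    [0,0,0],
    [0,0,0],
    [0,0,0],
  ],
  jaw=[255,255,255],
)

```text
time: 11.28
tcp_pos: [0.5629, 0.3104, 0.3145]
ee_rot: [3.141, 0.001, -2.982]
contact_force: [-0.2, -0.4, -1.7]
finger_gap: 0.0417
grasp_force: 35.0
```

>>> apply_moves(
  linear=[
    [0,0,0],
    [0,0,0],
    [0,0,0],
    [0,0,0],
    [0,0,0],
    [0,0,3],
    [0,0,3.2],
    [0,0,3.3],
  ],
  delta_rot=[
    [0,0,0],
    [0,0,0],
    [0,0,0],
    [0,0,0],
    [0,0,0],
    [0,0,0],
    [0,0,0],
    [0,0,0],
  ],
  jaw=[75,75,75,75,75,75,75,75],
)

```text
time: 11.95
tcp_pos: [0.5623, 0.3101, 0.409]
ee_rot: [-3.141, -0.002, -2.982]
contact_force: [0.8, 0.0, -0.2]
finger_gap: 0.0664
grasp_force: 0.0
```

>>> apply_moves(
  linear=[
    [2.0,-2.6,0],
    [2.0,-2.6,0],
    [2.0,-2.6,0],
    [2.0,-2.7,0],
    [2.0,-2.7,0],
    [2.0,-2.6,0],
    [0,0,0],
    [0,0,0],
  ],
  delta_rot=[
    [0,0,0],
    [0,0,-0.08],
    [0,0,-0.08],
    [0,0,0],
    [0,0,0],
    [0,0,0],
    [0,0,0],
    [0,0,0],
  ],
  jaw=[75,75,75,75,75,75,75,75],
)

```text
time: 12.62
tcp_pos: [0.6833, 0.1507, 0.4085]
ee_rot: [3.141, -0.0, 3.138]
contact_force: [0.2, -0.0, 0.1]
finger_gap: 0.0664
grasp_force: 0.0
```

```bash
cat >> chk.py <<'E'
def diff(skip=()):
    t=vision.get_image("top")["pixels"]; a=cv2.imread("pics/top0.png")[:,:,::-1]
    d=cv2.absdiff(t,a).max(2)
    print({k:float((d[v-18:v+18,u-18:u+18]>40).mean().round(2)) for k,(u,v) in dict(S1=(256,187),S2=(262,243),S3=(358,180),S4=(363,236),F1=(309,183),F2=(312,233),F3=(252,290),F4=(367,287),B=(309,289)).items()})
E
python3 - <<'E'
from chk import *
w=wrist()
print(proj(w,(.684,.152,.136)))
c=w["pixels"][150:350,220:440]
g=cv2.cvtColor(c,cv2.COLOR_RGB2GRAY)
for s,cc,k in blobs(g>215,60,9000): print("bright",cc+[220,150],s)
diff()
E
```

```text
12.6167 [0.6833 0.1507 0.4085] [ 0.2 -0.   0.1] 0.066
(np.float64(321.04333565237573), np.float64(255.9356987917046))
bright [324.80722892 268.437751  ] [ 78  98  53  31 498]
bright [265.66666667 318.79874214] [ 34 159  24  35 159]
{'S1': 0.9, 'S2': 0.81, 'S3': 0.0, 'S4': 0.0, 'F1': 0.01, 'F2': 0.0, 'F3': 0.94, 'F4': 0.0, 'B': 0.0}
```

>>> apply_moves(
  linear=[
    [0,0.1,-3.4],
    [0,0,-3.4],
    [0,0,-3.3],
    [0,0,0],
    [0,0,0],
    [0,0,0],
    [0,0,0],
    [0,0,0],
  ],
  delta_rot=[
    [0,0,0],
    [0,0,0],
    [0,0,0],
    [0,0,0],
    [0,0,0],
    [0,0,0],
    [0,0,0],
    [0,0,0],
  ],
  jaw=[75,75,75,255,255,255,255,255],
)

```text
time: 13.38
tcp_pos: [0.6834, 0.1537, 0.3112]
ee_rot: [3.141, 0.005, 3.141]
contact_force: [-0.0, 0.6, 3.9]
finger_gap: 0.0415
grasp_force: 35.0
```

>>> apply_moves(
  linear=[
    [0,0,0],
    [0,0,0.5],
    [0,0,2],
    [0,0,3.5],
    [0,0,3.5],
    [0,0,3.5],
    [0,0,3.5],
    [0,0,1],
  ],
  delta_rot=[
    [0,0,0],
    [0,0,0],
    [0,0,0],
    [0,0,0],
    [0,0,0],
    [0,0,0],
    [0,0,0],
    [0,0,0],
  ],
  jaw=[255,255,255,255,255,255,255,255],
)

```text
time: 14.05
tcp_pos: [0.6827, 0.1532, 0.4908]
ee_rot: [3.141, 0.011, 3.141]
contact_force: [0.4, -0.1, 1.2]
finger_gap: 0.0418
grasp_force: 35.0
```

>>> apply_moves(
  linear=[
    [0,0,0],
    [0,0,0],
    [0,0,0],
  ],
  delta_rot=[
    [0,0,0],
    [0,0,0],
    [0,0,0],
  ],
  jaw=[255,255,255],
)

```text
time: 14.3
tcp_pos: [0.6823, 0.1531, 0.4792]
ee_rot: [-3.141, -0.005, 3.141]
contact_force: [0.1, -0.7, -1.4]
finger_gap: 0.0414
grasp_force: 35.0
```

>>> apply_moves(
  linear=[
    [0,0,0],
    [0,0,0],
    [0,0,0],
    [0,0,0],
  ],
  delta_rot=[
    [0,0,0],
    [0,0,0],
    [0,0,0],
    [0,0,0],
  ],
  jaw=[255,255,255,255],
)

```text
time: 14.63
tcp_pos: [0.6826, 0.1533, 0.4816]
ee_rot: [-3.141, -0.002, 3.141]
contact_force: [-0.5, 0.2, -0.4]
finger_gap: 0.0416
grasp_force: 35.0
```

>>> apply_moves(
  linear=[
    [0,0,0],
  ],
  delta_rot=[
    [0,0,0],
  ],
  jaw=[255],
)

```text
time: 14.72
tcp_pos: [0.6826, 0.1533, 0.4822]
ee_rot: [-3.142, -0.001, 3.141]
contact_force: [0.1, -0.2, -0.8]
finger_gap: 0.0415
grasp_force: 35.0
```

>>> apply_moves(
  linear=[
    [-0.4,-2.5,0],
    [-0.5,-4,0],
    [-0.5,-4,0],
    [-0.5,-4,0],
    [-0.5,-4,0],
    [-0.5,-4,0],
    [-0.5,-4,0],
    [-0.4,-4,0],
  ],
  delta_rot=[
    [0,0,0],
    [0,0,0],
    [0,0,0],
    [0,0,0],
    [0,0,0],
    [0,0,0],
    [0,0,0],
    [0,0,0],
  ],
  jaw=[255,255,255,255,255,255,255,255],
)

```text
time: 15.38
tcp_pos: [0.6439, -0.1536, 0.4829]
ee_rot: [-3.141, 0.0, 3.141]
contact_force: [0.8, 0.6, -1.2]
finger_gap: 0.0417
grasp_force: 35.0
```

>>> apply_moves(
  linear=[
    [-0.4,-4,0],
    [-0.4,-4,0],
    [-0.4,-4,0],
    [-0.4,-3.7,0],
    [0,-2.0,0],
    [0,0,0],
    [0,0,0],
  ],
  delta_rot=[
    [0,0,0],
    [0,0,0],
    [0,0,0],
    [0,0,0],
    [0,0,0],
    [0,0,0],
    [0,0,0],
  ],
  jaw=[255,255,255,255,255,255,255],
)

```text
time: 15.97
tcp_pos: [0.6283, -0.3297, 0.4823]
ee_rot: [3.141, -0.0, 3.139]
contact_force: [-0.5, 0.3, -0.3]
finger_gap: 0.0412
grasp_force: 35.0
```

Next I lower it in and release it, and use the diff to check for knocks.

>>> apply_moves(
  linear=[
    [0,0,-3],
    [0,0,-4],
    [0,0,-4],
    [0,0,-2.5],
    [0,0,-1.5],
    [0,0,-0.8],
    [0,0,0],
    [0,0,0],
  ],
  delta_rot=[
    [0,0,0],
    [0,0,0],
    [0,0,0],
    [0,0,0],
    [0,0,0],
    [0,0,0],
    [0,0,0],
    [0,0,0],
  ],
  jaw=[255,255,255,255,255,255,255,255],
)

```text
time: 16.63
tcp_pos: [0.6293, -0.3285, 0.3266]
ee_rot: [-3.14, 0.002, 3.142]
contact_force: [-1.0, -0.0, -0.2]
finger_gap: 0.0411
grasp_force: 35.0
```

>>> apply_moves(
  linear=[
    [0,0,-0.3],
    [0,0,-0.2],
    [0,0,0],
    [0,0,0],
  ],
  delta_rot=[
    [0,0,0],
    [0,0,0],
    [0,0,0],
    [0,0,0],
  ],
  jaw=[255,255,255,255],
)

```text
time: 16.97
tcp_pos: [0.6287, -0.3289, 0.3204]
ee_rot: [-3.141, 0.001, 3.141]
contact_force: [-0.1, 1.3, -0.8]
finger_gap: 0.0415
grasp_force: 35.0
```

>>> apply_moves(
  linear=[
    [0,0,-0.3],
    [0,0,-0.15],
    [0,0,0],
  ],
  delta_rot=[
    [0,0,0],
    [0,0,0],
    [0,0,0],
  ],
  jaw=[255,255,255],
)

```text
time: 17.22
tcp_pos: [0.6288, -0.3289, 0.3163]
ee_rot: [-3.141, 0.001, 3.141]
contact_force: [-0.3, 0.9, 3.9]
finger_gap: 0.0415
grasp_force: 35.0
```

>>> apply_moves(
  linear=[
    [0,0,0],
    [0,0,0],
    [0,0,0],
    [0,0,0],
    [0,0,0],
    [0,0,3],
    [0,0,3.2],
    [0,0,3.2],
  ],
  delta_rot=[
    [0,0,0],
    [0,0,0],
    [0,0,0],
    [0,0,0],
    [0,0,0],
    [0,0,0],
    [0,0,0],
    [0,0,0],
  ],
  jaw=[75,75,75,75,75,75,75,75],
)

```text
time: 17.88
tcp_pos: [0.6284, -0.3286, 0.4092]
ee_rot: [3.14, -0.002, 3.141]
contact_force: [0.7, 0.1, 0.1]
finger_gap: 0.0666
grasp_force: 0.0
```

>>> apply_moves(
  linear=[
    [0.9,3.5,0],
    [0.9,3.6,0],
    [0.9,3.6,0],
    [1.0,3.6,0],
    [0.9,3.6,0],
    [0.9,3.6,0],
    [0.9,3.5,0],
    [0,0,0],
  ],
  delta_rot=[
    [0,0,0],
    [0,0,0],
    [0,0,0],
    [0,0,0],
    [0,0,0],
    [0,0,0],
    [0,0,0],
    [0,0,0],
  ],
  jaw=[75,75,75,75,75,75,75,75],
)

```text
time: 18.55
tcp_pos: [0.6933, -0.0729, 0.4091]
ee_rot: [3.14, 0.0, -3.136]
contact_force: [0.2, -0.6, -0.7]
finger_gap: 0.0667
grasp_force: 0.0
```

```bash
python3 - <<'E'
from chk import *
w=wrist("w2")
print(proj(w,(.693,-.079,.136)))
g=cv2.cvtColor(w["pixels"][150:350,220:440],cv2.COLOR_RGB2GRAY)
for s,cc,k in blobs(g>215,60,9000): print("bright",cc+[220,150],s)
diff()
E
```

```text
18.55 [ 0.6933 -0.0729  0.4091] [ 0.2 -0.6 -0.7] 0.067
(np.float64(311.32929020339657), np.float64(254.31935227638053))
bright [288.69724771 236.97553517] [ 63  58  13  56 327]
bright [424.55731225 257.6916996 ] [192  96  28  22 253]
bright [313.25265393 270.17409766] [ 73 113  46  16 471]
bright [235.55154639 273.45876289] [  0 120  35  11 194]
bright [239.73202614 284.1372549 ] [ 11 127  24  21 153]
bright [274.78987342 311.8721519 ] [ 30 128  40  72 790]
bright [437.39106145 324.25698324] [214 148   6  49 179]
{'S1': 0.48, 'S2': 0.57, 'S3': 0.93, 'S4': 0.89, 'F1': 0.14, 'F2': 0.39, 'F3': 0.37, 'F4': 0.52, 'B': 0.72}
```

View pics/w2.png

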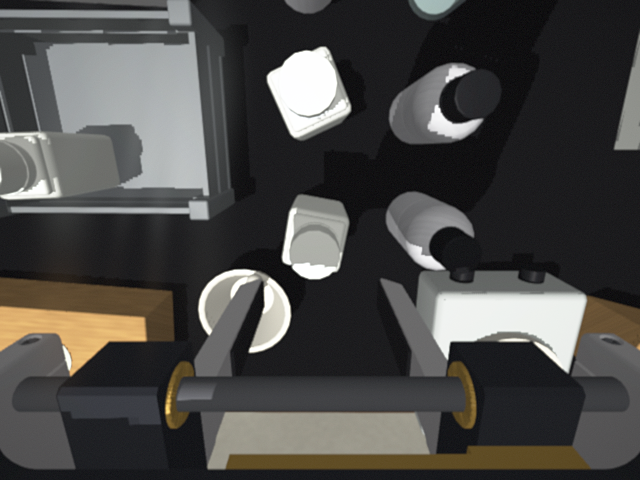

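The wrist view shows S1 standing in the crate at (60,165) and S3's cap at (315,252), which matches the prediction.

>>> apply_moves(
  linear=[
    [0,0.1,-3.4],
    [0,0,-3.4],
    [0,0,-3.4],
    [0,0,0],
    [0,0,0],
    [0,0,0],
    [0,0,0],
    [0,0,0],
  ],
  delta_rot=[
    [0,0,0],
    [0,0,0],
    [0,0,0],
    [0,0,0],
    [0,0,0],
    [0,0,0],
    [0,0,0],
    [0,0,0],
  ],
  jaw=[75,75,75,255,255,255,255,255],
)

```text
time: 19.32
tcp_pos: [0.6934, -0.0783, 0.3107]
ee_rot: [-3.14, 0.005, 3.14]
contact_force: [0.0, 0.4, 3.2]
finger_gap: 0.0412
grasp_force: 35.0
```

>>> apply_moves(
  linear=[
    [0,0,0],
    [0,0,0.5],
    [0,0,2],
    [0,0,3.5],
    [0,0,3.5],
    [0,0,3.5],
    [0,0,3],
    [0,0,1.5],
  ],
  delta_rot=[
    [0,0,0],
    [0,0,0],
    [0,0,0],
    [0,0,0],
    [0,0,0],
    [0,0,0],
    [0,0,0],
    [0,0,0],
  ],
  jaw=[255,255,255,255,255,255,255,255],
)

```text
time: 19.98
tcp_pos: [0.6925, -0.0776, 0.4871]
ee_rot: [-3.14, 0.005, 3.141]
contact_force: [0.4, -0.4, -3.3]
finger_gap: 0.0413
grasp_force: 35.0
```

>>> apply_moves(
  linear=[
    [0,0,0],
    [0,0,0],
    [0,0,0],
    [0,0,0],
    [0,0,0],
    [0,0,0],
  ],
  delta_rot=[
    [0,0,0],
    [0,0,0],
    [0,0,0],
    [0,0,0],
    [0,0,0],
    [0,0,0],
  ],
  jaw=[255,255,255,255,255,255],
)

```text
time: 20.48
tcp_pos: [0.6925, -0.0778, 0.4803]
ee_rot: [3.141, -0.003, 3.141]
contact_force: [0.1, -0.8, -4.4]
finger_gap: 0.041
grasp_force: 35.0
```

>>> apply_moves(
  linear=[
    [0,0,0],
  ],
  delta_rot=[
    [0,0,0],
  ],
  jaw=[255],
)

```text
time: 20.57
tcp_pos: [0.6926, -0.0778, 0.4811]
ee_rot: [3.141, -0.001, 3.141]
contact_force: [-0.6, -0.3, -4.8]
finger_gap: 0.0414
grasp_force: 35.0
```

>>> apply_moves(
  linear=[
    [-1.0,2.4,0],
    [-1.5,3.6,0],
    [-1.5,3.8,0],
    [-1.5,3.8,0],
    [-1.5,3.8,0],
    [-1.5,3.8,0],
    [-1.5,3.8,0],
    [-1.5,3.8,0],
  ],
  delta_rot=[
    [0,0,0],
    [0,0,0],
    [0,0,0.06],
    [0,0,0.06],
    [0,0,0],
    [0,0,0],
    [0,0,0],
    [0,0,0],
  ],
  jaw=[255,255,255,255,255,255,255,255],
)

```text
time: 21.23
tcp_pos: [0.5765, 0.2119, 0.4823]
ee_rot: [3.142, 0.0, -3.023]
contact_force: [0.9, -0.1, -4.4]
finger_gap: 0.0416
grasp_force: 35.0
```

>>> apply_moves(
  linear=[
    [-1.5,3.8,0],
    [0,4,0],
    [0,4,0],
    [0,4,0],
    [0,2.5,0],
    [0,1.3,0],
    [0,0,0],
    [0,0,0],
  ],
  delta_rot=[
    [0,0,0],
    [0,0,0],
    [0,0,0],
    [0,0,0],
    [0,0,0],
    [0,0,0],
    [0,0,0],
    [0,0,0],
  ],
  jaw=[255,255,255,255,255,255,255,255],
)

```text
time: 21.9
tcp_pos: [0.5626, 0.4061, 0.4817]
ee_rot: [-3.14, -0.001, -3.022]
contact_force: [-0.0, -0.5, -3.4]
finger_gap: 0.0414
grasp_force: 35.0
```

>>> apply_moves(
  linear=[
    [0,0,-3],
    [0,0,-4],
    [0,0,-4],
    [0,0,-2.5],
    [0,0,-1.5],
    [0,0,-0.8],
    [0,0,-0.3],
    [0,0,0],
  ],
  delta_rot=[
    [0,0,0],
    [0,0,0],
    [0,0,0],
    [0,0,0],
    [0,0,0],
    [0,0,0],
    [0,0,0],
    [0,0,0],
  ],
  jaw=[255,255,255,255,255,255,255,255],
)

```text
time: 22.57
tcp_pos: [0.5633, 0.4059, 0.3225]
ee_rot: [3.141, 0.002, -3.023]
contact_force: [-1.0, 0.2, -3.7]
finger_gap: 0.0413
grasp_force: 35.0
```

>>> apply_moves(
  linear=[
    [0,0,-0.2],
    [0,0,-0.1],
    [0,0,0],
    [0,0,0],
  ],
  delta_rot=[
    [0,0,0],
    [0,0,0],
    [0,0,0],
    [0,0,0],
  ],
  jaw=[255,255,255,255],
)

```text
time: 22.9
tcp_pos: [0.5627, 0.4064, 0.3192]
ee_rot: [3.141, 0.001, -3.022]
contact_force: [0.0, -1.1, -3.4]
finger_gap: 0.0414
grasp_force: 35.0
```

>>> apply_moves(
  linear=[
    [0,0,-0.2],
    [0,0,-0.2],
    [0,0,0],
    [0,0,0],
  ],
  delta_rot=[
    [0,0,0],
    [0,0,0],
    [0,0,0],
    [0,0,0],
  ],
  jaw=[255,255,255,255],
)

```text
time: 23.23
tcp_pos: [0.5627, 0.4064, 0.3148]
ee_rot: [3.141, 0.001, -3.022]
contact_force: [-1.4, 1.3, -0.4]
finger_gap: 0.0417
grasp_force: 35.0
```

>>> apply_moves(
  linear=[
    [0,0,0],
    [0,0,0],
    [0,0,0],
    [0,0,0],
    [0,0,0],
    [0,0,3],
    [0,0,3.2],
    [0,0,3.2],
  ],
  delta_rot=[
    [0,0,0],
    [0,0,0],
    [0,0,0],
    [0,0,0],
    [0,0,0],
    [0,0,0],
    [0,0,0],
    [0,0,0],
  ],
  jaw=[75,75,75,75,75,75,75,75],
)

```text
time: 23.9
tcp_pos: [0.5624, 0.4061, 0.4085]
ee_rot: [-3.141, -0.002, -3.022]
contact_force: [1.7, 0.6, 0.2]
finger_gap: 0.0664
grasp_force: 0.0
```

```bash
python3 - <<'E'
from chk import *
diff()
t=vision.get_image("top")["pixels"];cv2.imwrite("pics/t3.png",t[150:330,110:530][:,:,::-1])
E
```

```text
{'S1': 0.48, 'S2': 0.56, 'S3': 0.46, 'S4': 0.0, 'F1': 0.0, 'F2': 0.0, 'F3': 0.36, 'F4': 0.0, 'B': 0.0}
```

View pics/t3.png

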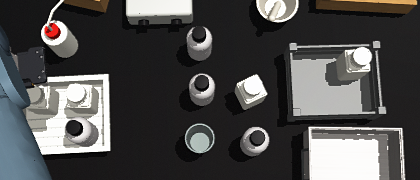

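The picture shows three bottles in the tray, S1 in the crate, and F1, F2, S4 and F4 where they were. F2 is next.

>>> apply_moves(
  linear=[
    [0.1,-3.7,0],
    [0.1,-3.8,0],
    [0.1,-3.8,0],
    [0.1,-3.8,0],
    [0.1,-3.8,0],
    [0.1,-3.8,0],
    [0.1,-3.8,0],
    [0.1,-3.8,0],
  ],
  delta_rot=[
    [0,0,0],
    [0,0,-0.06],
    [0,0,-0.06],
    [0,0,0],
    [0,0,0],
    [0,0,0],
    [0,0,0],
    [0,0,0],
  ],
  jaw=[90,90,90,90,90,90,90,90],
)

```text
time: 24.67
tcp_pos: [0.5701, 0.1015, 0.4075]
ee_rot: [-3.142, -0.001, 3.141]
contact_force: [0.6, -0.4, -0.3]
finger_gap: 0.0611
grasp_force: 0.0
```

>>> apply_moves(
  linear=[
    [0.2,-3.8,0],
    [0.2,-3.4,0],
    [0,0,0],
    [0,0,-3.2],
    [0,0,-3.2],
    [0,0,-2.8],
    [0,0,0],
    [0,0,0],
  ],
  delta_rot=[
    [0,0,0],
    [0,0,0],
    [0,0,0],
    [0,0,0],
    [0,0,0],
    [0,0,0],
    [0,0,0],
    [0,0,0],
  ],
  jaw=[90,90,90,90,90,90,255,255],
)

```text
time: 25.33
tcp_pos: [0.574, 0.0317, 0.3146]
ee_rot: [3.141, -0.004, 3.141]
contact_force: [0.0, -0.2, 0.7]
finger_gap: 0.0512
grasp_force: 0.0
```

>>> apply_moves(
  linear=[
    [0,0,0],
    [0,0,0],
    [0,0,0],
    [0,0,0],
    [0,0,0],
  ],
  delta_rot=[
    [0,0,0],
    [0,0,0],
    [0,0,0],
    [0,0,0],
    [0,0,0],
  ],
  jaw=[255,255,255,255,255],
)

```text
time: 25.75
tcp_pos: [0.5754, 0.0313, 0.3185]
ee_rot: [-3.141, 0.004, 3.141]
contact_force: [-0.4, 2.1, 6.2]
finger_gap: 0.0317
grasp_force: 35.0
```

>>> apply_moves(
  linear=[
    [0,0,0.5],
    [0,0,2],
    [0,0,3.5],
    [0,0,3.5],
    [0,0,3.5],
    [0,0,3],
    [0,0,1.5],
    [0,0,0],
  ],
  delta_rot=[
    [0,0,0],
    [0,0,0],
    [0,0,0],
    [0,0,0],
    [0,0,0],
    [0,0,0],
    [0,0,0],
    [0,0,0],
  ],
  jaw=[255,255,255,255,255,255,255,255],
)

```text
time: 26.42
tcp_pos: [0.5748, 0.0312, 0.4963]
ee_rot: [-3.14, 0.008, 3.141]
contact_force: [1.8, -0.2, -0.6]
finger_gap: 0.0316
grasp_force: 35.0
```

>>> apply_moves(
  linear=[
    [0,0,0],
    [0,0,0],
    [0,0,0],
    [0,0,0],
    [0,0,0],
  ],
  delta_rot=[
    [0,0,0],
    [0,0,0],
    [0,0,0],
    [0,0,0],
    [0,0,0],
  ],
  jaw=[255,255,255,255,255],
)

```text
time: 26.83
tcp_pos: [0.5745, 0.0312, 0.4897]
ee_rot: [3.141, -0.002, 3.141]
contact_force: [-0.6, 0.1, -1.6]
finger_gap: 0.0315
grasp_force: 35.0
```

>>> apply_moves(
  linear=[
    [0,0,0],
  ],
  delta_rot=[
    [0,0,0],
  ],
  jaw=[255],
)

```text
time: 26.92
tcp_pos: [0.5746, 0.0313, 0.4903]
ee_rot: [3.141, -0.002, 3.141]
contact_force: [-0.2, 0.4, -1.0]
finger_gap: 0.0316
grasp_force: 35.0
```

>>> apply_moves(
  linear=[
    [-0.8,-2.2,0],
    [-1.3,-3.6,0],
    [-1.4,-3.7,0],
    [-1.4,-3.7,0],
    [-1.4,-3.7,0],
    [-1.4,-3.7,0],
    [-1.4,-3.7,0],
    [-1.4,-3.7,0],
  ],
  delta_rot=[
    [0,0,0],
    [0,0,0],
    [0,0,0],
    [0,0,0],
    [0,0,0],
    [0,0,0],
    [0,0,0],
    [0,0,0],
  ],
  jaw=[255,255,255,255,255,255,255,255],
)

```text
time: 27.58
tcp_pos: [0.4685, -0.2503, 0.4912]
ee_rot: [-3.141, 0.0, 3.141]
contact_force: [0.2, -1.2, -0.7]
finger_gap: 0.0316
grasp_force: 35.0
```

>>> apply_moves(
  linear=[
    [-1.4,-3.7,0],
    [-1.3,-3.6,0],
    [-0.9,-2.4,0],
    [-0.6,-1.6,0],
    [0,0,0],
    [0,0,0],
    [0,0,0],
  ],
  delta_rot=[
    [0,0,0],
    [0,0,0],
    [0,0,0],
    [0,0,0],
    [0,0,0],
    [0,0,0],
    [0,0,0],
  ],
  jaw=[255,255,255,255,255,255,255],
)

```text
time: 28.17
tcp_pos: [0.4278, -0.3611, 0.491]
ee_rot: [3.141, 0.0, 3.141]
contact_force: [-0.4, 0.4, -0.1]
finger_gap: 0.0315
grasp_force: 35.0
```

>>> apply_moves(
  linear=[
    [0,0,-3],
    [0,0,-4],
    [0,0,-4],
    [0,0,-2.5],
    [0,0,-1.5],
    [0,0,-1],
    [0,0,0],
    [0,0,0],
  ],
  delta_rot=[
    [0,0,0],
    [0,0,0],
    [0,0,0],
    [0,0,0],
    [0,0,0],
    [0,0,0],
    [0,0,0],
    [0,0,0],
  ],
  jaw=[255,255,255,255,255,255,255,255],
)

```text
time: 28.83
tcp_pos: [0.4281, -0.3613, 0.3318]
ee_rot: [-3.141, 0.0, -3.141]
contact_force: [0.1, -0.7, 0.1]
finger_gap: 0.0314
grasp_force: 35.0
```

>>> apply_moves(
  linear=[
    [0,0,-0.5],
    [0,0,-0.3],
    [0,0,-0.2],
    [0,0,0],
    [0,0,0],
  ],
  delta_rot=[
    [0,0,0],
    [0,0,0],
    [0,0,0],
    [0,0,0],
    [0,0,0],
  ],
  jaw=[255,255,255,255,255],
)

```text
time: 29.25
tcp_pos: [0.4276, -0.3619, 0.3215]
ee_rot: [-3.141, 0.0, 3.141]
contact_force: [0.2, 0.1, -0.3]
finger_gap: 0.0315
grasp_force: 35.0
```

>>> apply_moves(
  linear=[
    [0,0,-0.15],
    [0,0,0],
    [0,0,0],
    [0,0,0],
    [0,0,0],
    [0,0,2.8],
    [0,0,3.2],
    [0,0,3.2],
  ],
  delta_rot=[
    [0,0,0],
    [0,0,0],
    [0,0,0],
    [0,0,0],
    [0,0,0],
    [0,0,0],
    [0,0,0],
    [0,0,0],
  ],
  jaw=[255,90,90,90,90,90,90,90],
)

```text
time: 29.92
tcp_pos: [0.4273, -0.3615, 0.4117]
ee_rot: [3.14, -0.002, 3.141]
contact_force: [0.4, -0.2, 1.0]
finger_gap: 0.0607
grasp_force: 0.0
```

>>> apply_moves(
  linear=[
    [0.3,3.4,0],
    [0.3,3.5,0],
    [0.3,3.5,0],
    [0.3,3.5,0],
    [0.3,3.5,0],
    [0.3,3.5,0],
    [0.3,3.5,0],
    [0.2,3.2,0],
  ],
  delta_rot=[
    [0,0,0],
    [0,0,0],
    [0,0,0],
    [0,0,0],
    [0,0,0],
    [0,0,0],
    [0,0,0],
    [0,0,0],
  ],
  jaw=[90,90,90,90,90,90,90,90],
)

```text
time: 30.58
tcp_pos: [0.4503, -0.0839, 0.4116]
ee_rot: [3.142, 0.0, 3.141]
contact_force: [1.0, 0.3, -0.8]
finger_gap: 0.061
grasp_force: 0.0
```

```bash
python3 - <<'E'
from chk import *
w=wrist("w3")
print(proj(w,(.451,-.086,.15)),proj(w,(.566,-.084,.136)))
diff()
E
```

```text
30.5833 [ 0.4503 -0.0839  0.4116] [ 1.   0.3 -0.8] 0.061
(np.float64(316.75154066020764), np.float64(260.23684978448813)) (np.float64(319.55631822343025), np.float64(374.70136105965435))
{'S1': 0.48, 'S2': 0.56, 'S3': 0.46, 'S4': 0.52, 'F1': 0.0, 'F2': 0.33, 'F3': 0.36, 'F4': 0.58, 'B': 0.0}
```

View pics/w3.png

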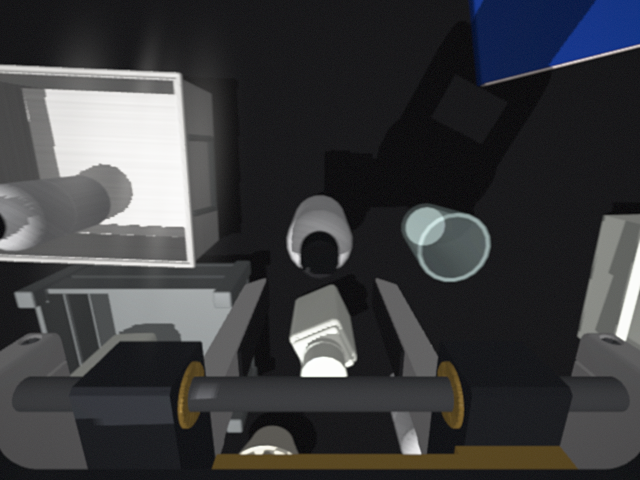

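The wrist view shows F2 standing in the bin at (60,210) and F4's cap at (319,255), as predicted.

>>> apply_moves(
  linear=[
    [0,0,-3.2],
    [0,0,-3.2],
    [0,0,-3.0],
    [0,0,0],
    [0,0,0],
    [0,0,0],
    [0,0,0],
    [0,0,0],
  ],
  delta_rot=[
    [0,0,0],
    [0,0,0],
    [0,0,0],
    [0,0,0],
    [0,0,0],
    [0,0,0],
    [0,0,0],
    [0,0,0],
  ],
  jaw=[90,90,90,255,255,255,255,255],
)

```text
time: 31.35
tcp_pos: [0.4513, -0.0863, 0.3198]
ee_rot: [-3.14, 0.004, 3.14]
contact_force: [-0.7, 0.9, 4.3]
finger_gap: 0.0315
grasp_force: 35.1
```

>>> apply_moves(
  linear=[
    [0,0,0],
    [0,0,0],
    [0,0,0.5],
    [0,0,2],
    [0,0,3.5],
    [0,0,3.5],
    [0,0,3.5],
    [0,0,3],
  ],
  delta_rot=[
    [0,0,0],
    [0,0,0],
    [0,0,0],
    [0,0,0],
    [0,0,0],
    [0,0,0],
    [0,0,0],
    [0,0,0],
  ],
  jaw=[255,255,255,255,255,255,255,255],
)

```text
time: 32.02
tcp_pos: [0.4502, -0.0855, 0.4803]
ee_rot: [-3.141, 0.001, 3.141]
contact_force: [1.0, -0.8, -1.4]
finger_gap: 0.0314
grasp_force: 35.0
```

>>> apply_moves(
  linear=[
    [0,0,1.5],
    [0,0,0],
    [0,0,0],
    [0,0,0],
    [0,0,0],
    [0,0,0],
    [0,0,0],
  ],
  delta_rot=[
    [0,0,0],
    [0,0,0],
    [0,0,0],
    [0,0,0],
    [0,0,0],
    [0,0,0],
    [0,0,0],
  ],
  jaw=[255,255,255,255,255,255,255],
)

```text
time: 32.6
tcp_pos: [0.4505, -0.0857, 0.4913]
ee_rot: [3.141, -0.002, 3.141]
contact_force: [-0.4, -0.7, -0.6]
finger_gap: 0.0316
grasp_force: 35.0
```

>>> apply_moves(
  linear=[
    [0,0,0],
  ],
  delta_rot=[
    [0,0,0],
  ],
  jaw=[255],
)

```text
time: 32.68
tcp_pos: [0.4506, -0.0858, 0.4919]
ee_rot: [3.141, -0.001, 3.141]
contact_force: [-0.7, -0.6, -0.5]
finger_gap: 0.0314
grasp_force: 35.0
```

>>> apply_moves(
  linear=[
    [-1.2,-2.2,0],
    [-1.8,-3.2,0],
    [-1.8,-3.4,0],
    [-1.8,-3.4,0],
    [-1.7,-3.1,0],
    [-1.5,-2.7,0],
    [0,0,0],
    [0,0,0],
  ],
  delta_rot=[
    [0,0,0],
    [0,0,0],
    [0,0,0],
    [0,0,0],
    [0,0,0],
    [0,0,0],
    [0,0,0],
    [0,0,0],
  ],
  jaw=[255,255,255,255,255,255,255,255],
)

```text
time: 33.35
tcp_pos: [0.352, -0.2667, 0.4924]
ee_rot: [3.141, -0.0, 3.138]
contact_force: [-0.1, -0.3, -1.3]
finger_gap: 0.0312
grasp_force: 35.0
```

>>> apply_moves(
  linear=[
    [0,0,-3],
    [0,0,-4],
    [0,0,-4],
    [0,0,-2.5],
    [0,0,-1.5],
    [0,0,-1],
    [0,0,0],
    [0,0,0],
  ],
  delta_rot=[
    [0,0,0],
    [0,0,0],
    [0,0,0],
    [0,0,0],
    [0,0,0],
    [0,0,0],
    [0,0,0],
    [0,0,0],
  ],
  jaw=[255,255,255,255,255,255,255,255],
)

```text
time: 34.02
tcp_pos: [0.3532, -0.2653, 0.3331]
ee_rot: [-3.141, 0.0, -3.141]
contact_force: [0.5, 0.1, 0.2]
finger_gap: 0.0314
grasp_force: 35.0
```

>>> apply_moves(
  linear=[
    [0,0,-0.5],
    [0,0,-0.3],
    [0,0,-0.2],
    [0,0,0],
    [0,0,0],
  ],
  delta_rot=[
    [0,0,0],
    [0,0,0],
    [0,0,0],
    [0,0,0],
    [0,0,0],
  ],
  jaw=[255,255,255,255,255],
)

```text
time: 34.43
tcp_pos: [0.3526, -0.2659, 0.323]
ee_rot: [-3.141, 0.0, 3.141]
contact_force: [-0.0, -0.4, -1.1]
finger_gap: 0.031
grasp_force: 35.0
```

>>> apply_moves(
  linear=[
    [0,0,-0.1],
    [0,0,0],
    [0,0,0],
    [0,0,0],
    [0,0,0],
    [0,0,2.8],
    [0,0,3.1],
    [0,0,3.1],
  ],
  delta_rot=[
    [0,0,0],
    [0,0,0],
    [0,0,0],
    [0,0,0],
    [0,0,0],
    [0,0,0],
    [0,0,0],
    [0,0,0],
  ],
  jaw=[255,75,75,75,75,75,75,75],
)

```text
time: 35.1
tcp_pos: [0.3523, -0.2655, 0.412]
ee_rot: [3.14, -0.001, 3.141]
contact_force: [0.4, -0.4, 1.0]
finger_gap: 0.0661
grasp_force: 0.0
```

```bash
python3 - <<'E'
from chk import *
w=wrist()
diff()
t=vision.get_image("top")["pixels"];cv2.imwrite("pics/t4.png",t[130:370,110:530][:,:,::-1])
E
```

```text
35.1 [ 0.3523 -0.2655  0.412 ] [ 0.4 -0.4  1. ] 0.066
{'S1': 0.48, 'S2': 0.56, 'S3': 0.46, 'S4': 0.0, 'F1': 0.0, 'F2': 0.32, 'F3': 0.36, 'F4': 0.32, 'B': 0.0}
```

View pics/t4.png

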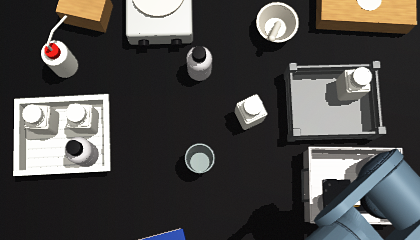

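Three bottles stand in the tray and S1 is in the crate. S4 at crop px (250,106) and F1 at (199,56) have not moved.

>>> apply_moves(
  linear=[
    [2.6,2.2,0],
    [2.7,2.3,0],
    [2.7,2.3,0],
    [2.7,2.3,0],
    [2.7,2.3,0],
    [2.7,2.3,0],
    [2.7,2.3,0],
    [2.6,2.3,0],
  ],
  delta_rot=[
    [0,0,0],
    [0,0,0],
    [0,0,0],
    [0,0,0],
    [0,0,0],
    [0,0,0],
    [0,0,0],
    [0,0,0],
  ],
  jaw=[75,75,75,75,75,75,75,75],
)

```text
time: 35.92
tcp_pos: [0.5674, -0.0811, 0.4093]
ee_rot: [3.141, -0.003, 3.141]
contact_force: [0.8, -0.3, -0.8]
finger_gap: 0.0663
grasp_force: 0.0
```

>>> apply_moves(
  linear=[
    [0,0,-3.5],
    [0,0,-3.5],
    [0,0,-3.4],
    [0,0,0],
    [0,0,0],
    [0,0,0],
    [0,0,0],
    [0,0,0],
  ],
  delta_rot=[
    [0,0,0],
    [0,0,0],
    [0,0,0],
    [0,0,0],
    [0,0,0],
    [0,0,0],
    [0,0,0],
    [0,0,0],
  ],
  jaw=[75,75,75,255,255,255,255,255],
)

```text
time: 36.58
tcp_pos: [0.5672, -0.0831, 0.3101]
ee_rot: [-3.14, 0.004, 3.141]
contact_force: [-0.2, 0.5, 1.9]
finger_gap: 0.0414
grasp_force: 35.0
```

>>> apply_moves(
  linear=[
    [0,0,0],
    [0,0,0.5],
    [0,0,2],
    [0,0,3.5],
    [0,0,3.5],
    [0,0,3.5],
    [0,0,3],
    [0,0,1.5],
  ],
  delta_rot=[
    [0,0,0],
    [0,0,0],
    [0,0,0],
    [0,0,0],
    [0,0,0],
    [0,0,0],
    [0,0,0],
    [0,0,0],
  ],
  jaw=[255,255,255,255,255,255,255,255],
)

```text
time: 37.25
tcp_pos: [0.5665, -0.0827, 0.4884]
ee_rot: [-3.139, 0.007, 3.141]
contact_force: [0.7, -0.5, -0.2]
finger_gap: 0.0413
grasp_force: 35.0
```

>>> apply_moves(
  linear=[
    [0,0,0],
    [0,0,0],
    [0,0,0],
    [0,0,0],
    [0,0,0],
    [0,0,0],
  ],
  delta_rot=[
    [0,0,0],
    [0,0,0],
    [0,0,0],
    [0,0,0],
    [0,0,0],
    [0,0,0],
  ],
  jaw=[255,255,255,255,255,255],
)

```text
time: 37.75
tcp_pos: [0.5665, -0.0827, 0.4812]
ee_rot: [3.141, -0.002, 3.141]
contact_force: [0.5, -0.1, -0.0]
finger_gap: 0.0414
grasp_force: 35.0
```

>>> apply_moves(
  linear=[
    [0,0,0],
  ],
  delta_rot=[
    [0,0,0],
  ],
  jaw=[255],
)

```text
time: 37.83
tcp_pos: [0.5666, -0.0828, 0.4817]
ee_rot: [3.141, -0.001, 3.141]
contact_force: [0.2, -0.4, -0.5]
finger_gap: 0.0417
grasp_force: 35.0
```

>>> apply_moves(
  linear=[
    [-0.3,-2.2,0],
    [-0.3,-3.2,0],
    [-0.3,-3.6,0],
    [-0.3,-3.6,0],
    [-0.3,-2.4,0],
    [0,0,0],
    [0,0,0],
  ],
  delta_rot=[
    [0,0,-0.1],
    [0,0,-0.1],
    [0,0,-0.1],
    [0,0,-0.1],
    [0,0,-0.1],
    [0,0,0],
    [0,0,0],
  ],
  jaw=[255,255,255,255,255,255,255],
)

```text
time: 38.42
tcp_pos: [0.5514, -0.2337, 0.4821]
ee_rot: [3.141, -0.001, 2.64]
contact_force: [0.9, 0.8, -0.6]
finger_gap: 0.0414
grasp_force: 35.0
```

>>> apply_moves(
  linear=[
    [0,0,-3],
    [0,0,-4],
    [0,0,-4],
    [0,0,-2.5],
    [0,0,-1.4],
    [0,0,-0.8],
    [0,0,0],
    [0,0,0],
  ],
  delta_rot=[
    [0,0,0],
    [0,0,0],
    [0,0,0],
    [0,0,0],
    [0,0,0],
    [0,0,0],
    [0,0,0],
    [0,0,0],
  ],
  jaw=[255,255,255,255,255,255,255,255],
)

```text
time: 39.08
tcp_pos: [0.552, -0.2321, 0.3264]
ee_rot: [3.142, 0.001, 2.642]
contact_force: [0.5, 0.2, -0.6]
finger_gap: 0.0412
grasp_force: 35.0
```

>>> apply_moves(
  linear=[
    [0,0,0],
  ],
  delta_rot=[
    [0,0,0],
  ],
  jaw=[255],
)

```text
time: 39.17
tcp_pos: [0.5522, -0.2326, 0.3276]
ee_rot: [-3.141, 0.003, 2.642]
contact_force: [-1.0, 0.4, -0.4]
finger_gap: 0.0415
grasp_force: 35.0
```

>>> apply_moves(
  linear=[
    [0,0,-0.4],
    [0,0,-0.4],
    [0,0,-0.2],
    [0,0,0],
    [0,0,0],
  ],
  delta_rot=[
    [0,0,0],
    [0,0,0],
    [0,0,0],
    [0,0,0],
    [0,0,0],
  ],
  jaw=[255,255,255,255,255],
)

```text
time: 39.58
tcp_pos: [0.5515, -0.2328, 0.3156]
ee_rot: [-3.142, -0.0, 2.641]
contact_force: [-0.8, -0.0, -0.5]
finger_gap: 0.0416
grasp_force: 35.0
```

>>> apply_moves(
  linear=[
    [0,0,-0.15],
    [0,0,0],
    [0,0,0],
    [0,0,0],
    [0,0,0],
    [0,0,3],
    [0,0,3.3],
    [0,0,3.3],
  ],
  delta_rot=[
    [0,0,0],
    [0,0,0],
    [0,0,0],
    [0,0,0],
    [0,0,0],
    [0,0,0],
    [0,0,0],
    [0,0,0],
  ],
  jaw=[255,90,90,90,90,90,90,90],
)

```text
time: 40.25
tcp_pos: [0.5513, -0.2326, 0.4103]
ee_rot: [3.141, -0.002, 2.641]
contact_force: [-0.1, -0.7, 1.2]
finger_gap: 0.0609
grasp_force: 0.0
```

>>> apply_moves(
  linear=[
    [1.6,3.3,0],
    [1.7,3.3,0],
    [1.7,3.4,0],
    [1.7,3.4,0],
    [1.7,3.4,0],
    [1.7,3.4,0],
    [1.7,3.4,0],
    [1.6,3.3,0],
  ],
  delta_rot=[
    [0,0,0],
    [0,0,0.1],
    [0,0,0.1],
    [0,0,0.1],
    [0,0,0.1],
    [0,0,0.1],
    [0,0,0],
    [0,0,0],
  ],
  jaw=[90,90,90,90,90,90,90,90],
)

```text
time: 40.92
tcp_pos: [0.6862, 0.0382, 0.4099]
ee_rot: [3.142, -0.0, 3.141]
contact_force: [0.4, 0.3, 1.0]
finger_gap: 0.0606
grasp_force: 0.0
```

```bash
python3 - <<'E'
from chk import *
w=wrist("w4")
print(proj(w,(.686,.036,.15)))
E
```

```text
40.9167 [0.6862 0.0382 0.4099] [0.4 0.3 1. ] 0.061
(np.float64(316.59013785938066), np.float64(260.00131875541786))
```

View pics/w4.png

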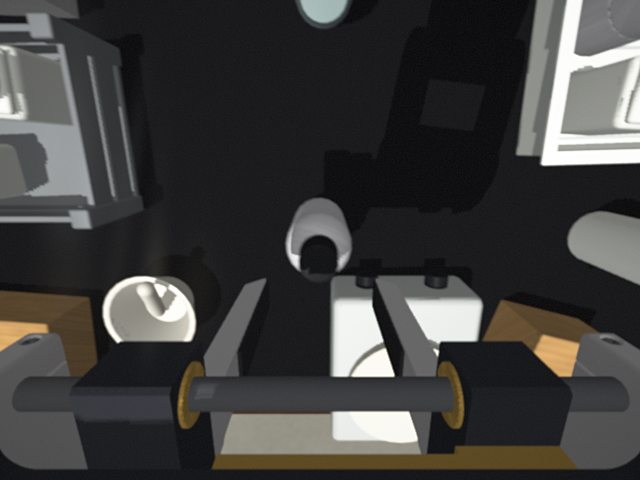

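F1's cap is at (319,257), centred between the fingers.

>>> apply_moves(
  linear=[
    [0,0,-3.2],
    [0,0,-3.2],
    [0,0,-2.9],
    [0,0,0],
    [0,0,0],
    [0,0,0],
    [0,0,0],
    [0,0,0],
  ],
  delta_rot=[
    [0,0,0],
    [0,0,0],
    [0,0,0],
    [0,0,0],
    [0,0,0],
    [0,0,0],
    [0,0,0],
    [0,0,0],
  ],
  jaw=[90,90,90,255,255,255,255,255],
)

```text
time: 41.63
tcp_pos: [0.6863, 0.036, 0.3201]
ee_rot: [-3.141, 0.005, 3.141]
contact_force: [0.0, -1.7, 5.0]
finger_gap: 0.0316
grasp_force: 35.1
```

>>> apply_moves(
  linear=[
    [0,0,0],
    [0,0,0],
    [0,0,0.5],
    [0,0,2],
    [0,0,3.5],
    [0,0,3.5],
    [0,0,3.5],
    [0,0,3],
  ],
  delta_rot=[
    [0,0,0],
    [0,0,0],
    [0,0,0],
    [0,0,0],
    [0,0,0],
    [0,0,0],
    [0,0,0],
    [0,0,0],
  ],
  jaw=[255,255,255,255,255,255,255,255],
)

```text
time: 42.3
tcp_pos: [0.6852, 0.0364, 0.4786]
ee_rot: [3.141, -0.001, 3.141]
contact_force: [1.1, -0.5, -3.8]
finger_gap: 0.0315
grasp_force: 35.0
```

>>> apply_moves(
  linear=[
    [0,0,1.5],
    [0,0,0],
    [0,0,0],
    [0,0,0],
    [0,0,0],
    [0,0,0],
    [0,0,0],
  ],
  delta_rot=[
    [0,0,0],
    [0,0,0],
    [0,0,0],
    [0,0,0],
    [0,0,0],
    [0,0,0],
    [0,0,0],
  ],
  jaw=[255,255,255,255,255,255,255],
)

```text
time: 42.88
tcp_pos: [0.6856, 0.0362, 0.4903]
ee_rot: [3.141, -0.003, 3.141]
contact_force: [-0.2, -0.2, -4.2]
finger_gap: 0.0314
grasp_force: 35.0
```

>>> apply_moves(
  linear=[
    [0,0,0],
  ],
  delta_rot=[
    [0,0,0],
  ],
  jaw=[255],
)

```text
time: 42.97
tcp_pos: [0.6856, 0.0362, 0.4911]
ee_rot: [3.141, -0.001, 3.141]
contact_force: [-0.1, 0.6, -3.6]
finger_gap: 0.0312
grasp_force: 35.0
```

>>> apply_moves(
  linear=[
    [-1.6,1.7,0.5],
    [-2.5,2.6,0.5],
    [-2.7,2.9,0],
    [-2.7,2.9,0],
    [-2.7,2.9,0],
    [-2.7,2.9,0],
    [-2.7,2.9,0],
    [-2.4,2.6,0],
  ],
  delta_rot=[
    [0,0,0],
    [0,0,0],
    [0,0,0],
    [0,0,0],
    [0,0,0],
    [0,0,0],
    [0,0,0],
    [0,0,0],
  ],
  jaw=[255,255,255,255,255,255,255,255],
)

```text
time: 43.63
tcp_pos: [0.4837, 0.2516, 0.5023]
ee_rot: [3.141, 0.0, 3.141]
contact_force: [0.4, 0.7, -3.8]
finger_gap: 0.0315
grasp_force: 35.0
```

>>> apply_moves(
  linear=[
    [0,3.7,0],
    [0,4,0],
    [0,4,0],
    [0,2.6,0],
    [0,1.3,0],
    [0,0,0],
    [0,0,0],
    [0,0,0],
  ],
  delta_rot=[
    [0,0,0],
    [0,0,0],
    [0,0,0],
    [0,0,0],
    [0,0,0],
    [0,0,0],
    [0,0,0],
    [0,0,0],
  ],
  jaw=[255,255,255,255,255,255,255,255],
)

```text
time: 44.3
tcp_pos: [0.4859, 0.4052, 0.5021]
ee_rot: [-3.141, -0.0, 3.14]
contact_force: [-0.9, -0.6, -4.5]
finger_gap: 0.0312
grasp_force: 35.0
```

```bash
python3 -c "
from chk import *
w=wrist('w5')"
```

```text
44.3 [0.4859 0.4052 0.5021] [-0.9 -0.6 -4.5] 0.031
```

View pics/w5.png

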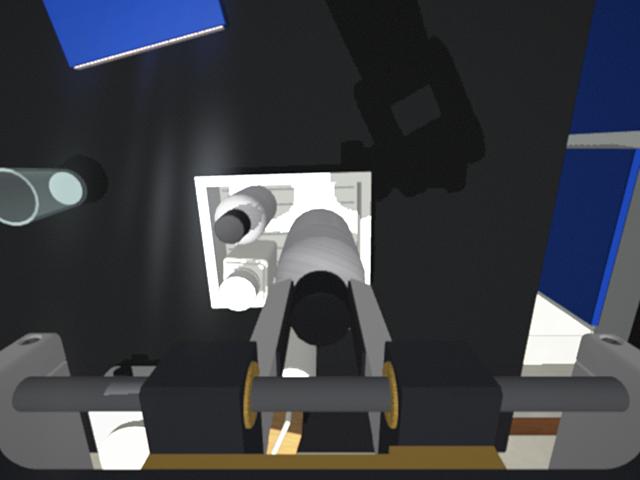

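The held flask hangs upright over the free corner of the tray, with F3 at (245,215) and S2 at (245,280) standing to the left. I'll lower it now.

>>> apply_moves(
  linear=[
    [0,0,-3],
    [0,0,-4],
    [0,0,-4],
    [0,0,-3],
    [0,0,-1.7],
    [0,0,-0.8],
    [0,0,0],
    [0,0,0],
  ],
  delta_rot=[
    [0,0,0],
    [0,0,0],
    [0,0,0],
    [0,0,0],
    [0,0,0],
    [0,0,0],
    [0,0,0],
    [0,0,0],
  ],
  jaw=[255,255,255,255,255,255,255,255],
)

```text
time: 45.02
tcp_pos: [0.4862, 0.4058, 0.3385]
ee_rot: [3.141, 0.002, 3.14]
contact_force: [0.5, 0.6, -3.7]
finger_gap: 0.0318
grasp_force: 35.0
```

>>> apply_moves(
  linear=[
    [0,0,-0.5],
    [0,0,-0.3],
    [0,0,0],
    [0,0,0],
    [0,0,0],
  ],
  delta_rot=[
    [0,0,0],
    [0,0,0],
    [0,0,0],
    [0,0,0],
    [0,0,0],
  ],
  jaw=[255,255,255,255,255],
)

```text
time: 45.43
tcp_pos: [0.4856, 0.4064, 0.3297]
ee_rot: [3.141, 0.001, 3.141]
contact_force: [-0.3, -0.5, -4.5]
finger_gap: 0.0317
grasp_force: 35.0
```

>>> apply_moves(
  linear=[
    [0,0,-0.3],
    [0,0,-0.2],
    [0,0,0],
    [0,0,0],
  ],
  delta_rot=[
    [0,0,0],
    [0,0,0],
    [0,0,0],
    [0,0,0],
  ],
  jaw=[255,255,255,255],
)

```text
time: 45.77
tcp_pos: [0.4857, 0.4064, 0.3246]
ee_rot: [3.141, 0.001, 3.141]
contact_force: [-0.1, 0.9, 0.4]
finger_gap: 0.0314
grasp_force: 35.0
```

In contact with the tray floor. I'll release, rise, and move the arm clear.

>>> apply_moves(
  linear=[
    [0,0,0],
    [0,0,0],
    [0,0,0],
    [0,0,0],
    [0,0,0],
    [0,0,3],
    [0,0,3.5],
    [0,0,3.5],
  ],
  delta_rot=[
    [0,0,0],
    [0,0,0],
    [0,0,0],
    [0,0,0],
    [0,0,0],
    [0,0,0],
    [0,0,0],
    [0,0,0],
  ],
  jaw=[90,90,90,90,90,90,90,90],
)

```text
time: 46.43
tcp_pos: [0.4854, 0.4061, 0.4244]
ee_rot: [-3.14, -0.002, 3.141]
contact_force: [1.4, 0.5, 0.5]
finger_gap: 0.0613
grasp_force: 0.0
```

>>> apply_moves(
  linear=[
    [-3,2.5,0],
    [-3,2.5,0],
    [-3,2.5,0],
    [-3,2.5,0],
    [-3,2.5,0],
    [-3,2.5,0],
    [-3,2.5,0],
    [-2,1,0],
  ],
  delta_rot=[
    [0,0,0],
    [0,0,0],
    [0,0,0],
    [0,0,0],
    [0,0,0],
    [0,0,0],
    [0,0,0],
    [0,0,0],
  ],
  jaw=[90,90,90,90,90,90,90,90],
)

```text
time: 47.1
tcp_pos: [0.2527, 0.5932, 0.4243]
ee_rot: [3.14, -0.0, -3.14]
contact_force: [0.7, -0.6, 0.2]
finger_gap: 0.0609
grasp_force: 0.0
```

>>> apply_moves(
  linear=[
    [0,0,0],
    [0,0,0],
    [0,0,0],
    [0,0,0],
  ],
  delta_rot=[
    [0,0,0],
    [0,0,0],
    [0,0,0],
    [0,0,0],
  ],
  jaw=[90,90,90,90],
)

```text
time: 47.43
tcp_pos: [0.2568, 0.5906, 0.4241]
ee_rot: [-3.141, 0.0, 3.139]
contact_force: [0.4, 0.1, -0.3]
finger_gap: 0.0611
grasp_force: 0.0
```

```bash
python3 - <<'E'
from chk import *
a=vision.get_image("top")["pixels"][140:370,110:530];b=vision.get_image("side")["pixels"][90:460,130:550]
b=b[:350]
cv2.imwrite("pics/fin.png",np.vstack([a,b])[:,:,::-1])
E
```

```text
(no output)
```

View pics/fin.png

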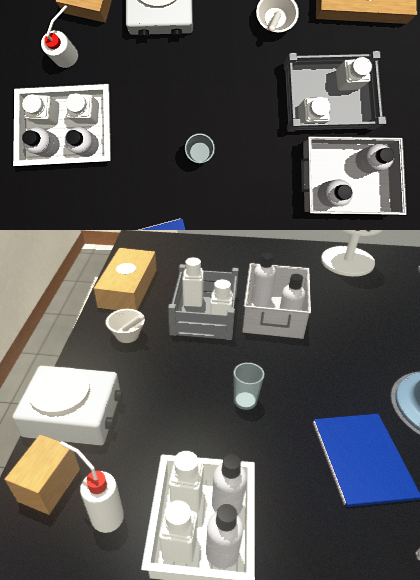

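Both views show four bottles upright in the tray, two plastic ones in the crate and two flasks in the bin, with the bystanders unmoved. S1 looks tall in the side view, so I'll check its height before handing in.

```bash
python3 - <<'E'
from chk import *
s=vision.get_image("side"); t=vision.get_image("top")
for n,p in dict(S1=(.628,-.329),S4=(.552,-.233)).items():
    for z in(.141,): print(n,"side crop",np.array(proj(s,(*p,z)))-[130,-140],"top crop",np.array(proj(t,(*p,z)))-[110,140])
E
```

```text
S1 side crop [192.35052258 260.54087432] top crop [362.0952263   66.19254655]
S4 side crop [217.00975629 282.04565739] top crop [321.28124625 100.72676888]
```

```bash
python3 -c "
from station import ctrl
print(ctrl.sign_off())"
```

```text
the job is handed in; nothing more can be done
None
```

I sorted all eight bottles by weight and handed the job in at about 48 s of the 210 s: four filled (two flasks, two square) upright in the spill tray, two empty flasks in the steel bin, two empty square ones in the slatted crate; the final pictures show the bystanders unmoved, but the sign-off gave no verdict.

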